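# Run an order of gift canisters through the check station and pack it

## Task

The bottle on the black-and-white order mat shows by its colour which gift canisters are ordered: clear the tape roll off the check station into the tool tray, stand all the ordered canisters upright on the carriage at its loading end, and then slide the carriage with all of them under the scanner arch to the far stop in one load. Then stand them upright in the shipping carton and slide the empty carriage back fully to the loading end. Leave the canisters of the other colour, the bottles and the label box where they are.

Things in the scene. Friction and masses are not known exactly. Their poses are not given: they have to be found in the camera images.
- blue1: Gift canister: upright kraft-board cylinder with a blue lid and a blue band near the foot, 54 mm diameter, 60 mm high, about 150 g, heavier at the foot. Origin: centre of the underside; z along its axis, up. It may be absent. It may stand anywhere on the table between the robot and the station.
- blue2: Gift canister: upright kraft-board cylinder with a blue lid and a blue band near the foot, 54 mm diameter, 60 mm high, about 150 g, heavier at the foot. Origin: centre of the underside; z along its axis, up. It may be absent. It may stand anywhere on the table between the robot and the station.
- blue3: Gift canister: upright kraft-board cylinder with a blue lid and a blue band near the foot, 54 mm diameter, 60 mm high, about 150 g, heavier at the foot. Origin: centre of the underside; z along its axis, up. It may be absent. It may stand anywhere on the table between the robot and the station.
- yellow1: Gift canister: upright kraft-board cylinder with a yellow lid and a yellow band near the foot, 54 mm diameter, 60 mm high, about 150 g, heavier at the foot. Origin: centre of the underside; z along its axis, up. It may be absent. It may stand anywhere on the table between the robot and the station.
- yellow2: Gift canister: upright kraft-board cylinder with a yellow lid and a yellow band near the foot, 54 mm diameter, 60 mm high, about 150 g, heavier at the foot. Origin: centre of the underside; z along its axis, up. It may be absent. It may stand anywhere on the table between the robot and the station.
- yellow3: Gift canister: upright kraft-board cylinder with a yellow lid and a yellow band near the foot, 54 mm diameter, 60 mm high, about 150 g, heavier at the foot. Origin: centre of the underside; z along its axis, up. It may be absent. It may stand anywhere on the table between the robot and the station.
- bottle_blue: Full bottle, amber glass with blue cap and label, 72 mm diameter, 220 mm tall, origin at the centre of its underside. Whichever of the two bottles stands on the order mat shows which canisters are ordered: blue bottle, blue-lidded canisters. Not to be moved.
- bottle_yellow: The same bottle with yellow cap and label; on the order mat it means that the yellow-lidded canisters are ordered. Not to be moved.
- order_mat: Order mat: black 130 mm square mat with a white 105 mm square on it, 4 mm thick, fixed. Origin: centre of its underside. The other bottle stands on a plain cork mat of the same size.
- station: Check station, fixed: a grey bed 120 mm wide (its x), 12 mm thick, from y = -285 to +375 mm in its own frame, along which the carriage slides under a blue arch. Origin: on the table surface, on the bed's centre line; z up, y along the bed towards the loading end (the robot's left), x away from the robot.
- arch (a point): Scanner arch of the station, blue: this point is midway under its beam, 105 mm above the table and 35 mm beyond the station's origin (its -y). Axes as the station's. The arch is 30 mm thick along y; its posts stand at x = 66 to 90 mm on either side; the beam is 30 mm high, its top at 135 mm.
- deck (a point): Centre of the upper face of the carriage's deck, 23 mm above the table; axes parallel to the station's (y along the bed). The deck is a steel tray 90 mm (x) by 200 mm (y) with a rim 4 mm thick and 20 mm high all round; inside 82 by 192 mm. A row of three canisters along y fits.
- handle (a point): Grip point of the carriage's handle: a red upright slab 14 mm (x) by 30 mm (y), its top 80 mm above the table; the point is on its centre line 15 mm below the top, 220 mm from the deck's centre towards the loading end, so it never passes the arch. Fingers that close along the station's x pinch it.
- carriage (a joint): Travel of the carriage in m: 0 = fully at the loading end, growing as it slides along the station's -y under the arch, 0.285 = at the far (unloading) stop. About 1.5 N of friction; it stays where it is left; starts at 0 to 0.015. At 0 the deck's centre is 115 mm on the +y side of the station's origin, at 0.285 170 mm on the -y side.
- tape: Roll of packing tape, a tan ring lying flat: outer diameter 100 mm, hole 76 mm (wall 12 mm, can be pinched with one finger in the hole), 48 mm high, 160 g. Origin: centre of the underside; z along its axis. It starts lying on the station's bed beyond the arch, in the carriage's way.
- tool_tray: Tool tray: grey open tray, fixed, 150 mm (x) by 140 mm (y), walls 4 mm thick, 15 mm high, floor 4 mm thick. Origin: centre of the underside.
- carton_in (a point): Centre of the inner floor of the shipping carton, 4 mm above the table; axes are the carton's. The carton is a low open cardboard tray, fixed, outside 135 mm (x) by 230 mm (y), walls 4 mm thick, 24 mm high; inside 127 by 222 mm.
- label_box: Bystander: white box of labels, 80 x 120 x 50 mm, beyond the station. Origin: centre of the underside. Not to be moved.

How it is judged (in metres and radians):
On the way, in this order (a step that is already met when the one before it is completed fails the run):
1. the tape roll lies in the tool tray and every ordered canister stands on the carriage, which is still at the loading end (((horizontal distance between bottle_blue and order_mat below 0.07 m and (x of tape in the frame of tool_tray between -0.05 and 0.05 m and y of tape in the frame of tool_tray between -0.045 and 0.045 m and z of tape in the frame of tool_tray between -0.02 and 0.02 m and angle between tape's own z axis and vertical below 0.1 rad) and (x of blue1 in the frame of deck between -0.035 and 0.035 m and y of blue1 in the frame of deck between -0.09 and 0.09 m and z of blue1 in the frame of deck between -0.012 and 0.012 m and angle between blue1's own z axis and vertical below 0.12 rad) and (x of blue2 in the frame of deck between -0.035 and 0.035 m and y of blue2 in the frame of deck between -0.09 and 0.09 m and z of blue2 in the frame of deck between -0.012 and 0.012 m and angle between blue2's own z axis and vertical below 0.12 rad) and (x of blue3 in the frame of deck between -0.035 and 0.035 m and y of blue3 in the frame of deck between -0.09 and 0.09 m and z of blue3 in the frame of deck between -0.012 and 0.012 m and angle between blue3's own z axis and vertical below 0.12 rad) and distance of each of yellow1, yellow2, yellow3 from where it was at the start of the episode below 0.09 m and angle between each of yellow1, yellow2, yellow3's own z axis and vertical below 0.12 rad and value of joint carriage below 0.04 m) or (horizontal distance between bottle_yellow and order_mat below 0.07 m and (x of tape in the frame of tool_tray between -0.05 and 0.05 m and y of tape in the frame of tool_tray between -0.045 and 0.045 m and z of tape in the frame of tool_tray between -0.02 and 0.02 m and angle between tape's own z axis and vertical below 0.1 rad) and (x of yellow1 in the frame of deck between -0.035 and 0.035 m and y of yellow1 in the frame of deck between -0.09 and 0.09 m and z of yellow1 in the frame of deck between -0.012 and 0.012 m and angle between yellow1's own z axis and vertical below 0.12 rad) and (x of yellow2 in the frame of deck between -0.035 and 0.035 m and y of yellow2 in the frame of deck between -0.09 and 0.09 m and z of yellow2 in the frame of deck between -0.012 and 0.012 m and angle between yellow2's own z axis and vertical below 0.12 rad) and (x of yellow3 in the frame of deck between -0.035 and 0.035 m and y of yellow3 in the frame of deck between -0.09 and 0.09 m and z of yellow3 in the frame of deck between -0.012 and 0.012 m and angle between yellow3's own z axis and vertical below 0.12 rad) and distance of each of blue1, blue2, blue3 from where it was at the start of the episode below 0.09 m and angle between each of blue1, blue2, blue3's own z axis and vertical below 0.12 rad and value of joint carriage below 0.04 m))), for 0.2 s.
2. the carriage is at the far stop with every ordered canister standing on it (((horizontal distance between bottle_blue and order_mat below 0.07 m and (x of blue1 in the frame of deck between -0.035 and 0.035 m and y of blue1 in the frame of deck between -0.09 and 0.09 m and z of blue1 in the frame of deck between -0.012 and 0.012 m and angle between blue1's own z axis and vertical below 0.12 rad) and (x of blue2 in the frame of deck between -0.035 and 0.035 m and y of blue2 in the frame of deck between -0.09 and 0.09 m and z of blue2 in the frame of deck between -0.012 and 0.012 m and angle between blue2's own z axis and vertical below 0.12 rad) and (x of blue3 in the frame of deck between -0.035 and 0.035 m and y of blue3 in the frame of deck between -0.09 and 0.09 m and z of blue3 in the frame of deck between -0.012 and 0.012 m and angle between blue3's own z axis and vertical below 0.12 rad) and distance of each of yellow1, yellow2, yellow3 from where it was at the start of the episode below 0.09 m and angle between each of yellow1, yellow2, yellow3's own z axis and vertical below 0.12 rad and value of joint carriage above 0.273 m and velocity of joint carriage between -0.02 and 0.02 m/s) or (horizontal distance between bottle_yellow and order_mat below 0.07 m and (x of yellow1 in the frame of deck between -0.035 and 0.035 m and y of yellow1 in the frame of deck between -0.09 and 0.09 m and z of yellow1 in the frame of deck between -0.012 and 0.012 m and angle between yellow1's own z axis and vertical below 0.12 rad) and (x of yellow2 in the frame of deck between -0.035 and 0.035 m and y of yellow2 in the frame of deck between -0.09 and 0.09 m and z of yellow2 in the frame of deck between -0.012 and 0.012 m and angle between yellow2's own z axis and vertical below 0.12 rad) and (x of yellow3 in the frame of deck between -0.035 and 0.035 m and y of yellow3 in the frame of deck between -0.09 and 0.09 m and z of yellow3 in the frame of deck between -0.012 and 0.012 m and angle between yellow3's own z axis and vertical below 0.12 rad) and distance of each of blue1, blue2, blue3 from where it was at the start of the episode below 0.09 m and angle between each of blue1, blue2, blue3's own z axis and vertical below 0.12 rad and value of joint carriage above 0.273 m and velocity of joint carriage between -0.02 and 0.02 m/s))), for 0.2 s.
At the end, for the whole second after the job is handed in: Ordered canisters stand upright (0.12 rad) and still on the shipping carton's floor; carriage within 12 mm of the loading end; tape flat in the tool tray (centre within 50 mm in x, 45 mm in y); other canisters upright within 90 mm of their starts; order bottle on the mat (((horizontal distance between bottle_blue and order_mat below 0.07 m and (x of tape in the frame of tool_tray between -0.05 and 0.05 m and y of tape in the frame of tool_tray between -0.045 and 0.045 m and z of tape in the frame of tool_tray between -0.02 and 0.02 m and angle between tape's own z axis and vertical below 0.1 rad) and (x of blue1 in the frame of carton_in between -0.06 and 0.06 m and y of blue1 in the frame of carton_in between -0.105 and 0.105 m and z of blue1 in the frame of carton_in between -0.012 and 0.012 m and angle between blue1's own z axis and vertical below 0.12 rad and linear speed of blue1 below 0.02 m/s) and (x of blue2 in the frame of carton_in between -0.06 and 0.06 m and y of blue2 in the frame of carton_in between -0.105 and 0.105 m and z of blue2 in the frame of carton_in between -0.012 and 0.012 m and angle between blue2's own z axis and vertical below 0.12 rad and linear speed of blue2 below 0.02 m/s) and (x of blue3 in the frame of carton_in between -0.06 and 0.06 m and y of blue3 in the frame of carton_in between -0.105 and 0.105 m and z of blue3 in the frame of carton_in between -0.012 and 0.012 m and angle between blue3's own z axis and vertical below 0.12 rad and linear speed of blue3 below 0.02 m/s) and distance of each of yellow1, yellow2, yellow3 from where it was at the start of the episode below 0.09 m and angle between each of yellow1, yellow2, yellow3's own z axis and vertical below 0.12 rad and value of joint carriage below 0.012 m and velocity of joint carriage between -0.02 and 0.02 m/s) or (horizontal distance between bottle_yellow and order_mat below 0.07 m and (x of tape in the frame of tool_tray between -0.05 and 0.05 m and y of tape in the frame of tool_tray between -0.045 and 0.045 m and z of tape in the frame of tool_tray between -0.02 and 0.02 m and angle between tape's own z axis and vertical below 0.1 rad) and (x of yellow1 in the frame of carton_in between -0.06 and 0.06 m and y of yellow1 in the frame of carton_in between -0.105 and 0.105 m and z of yellow1 in the frame of carton_in between -0.012 and 0.012 m and angle between yellow1's own z axis and vertical below 0.12 rad and linear speed of yellow1 below 0.02 m/s) and (x of yellow2 in the frame of carton_in between -0.06 and 0.06 m and y of yellow2 in the frame of carton_in between -0.105 and 0.105 m and z of yellow2 in the frame of carton_in between -0.012 and 0.012 m and angle between yellow2's own z axis and vertical below 0.12 rad and linear speed of yellow2 below 0.02 m/s) and (x of yellow3 in the frame of carton_in between -0.06 and 0.06 m and y of yellow3 in the frame of carton_in between -0.105 and 0.105 m and z of yellow3 in the frame of carton_in between -0.012 and 0.012 m and angle between yellow3's own z axis and vertical below 0.12 rad and linear speed of yellow3 below 0.02 m/s) and distance of each of blue1, blue2, blue3 from where it was at the start of the episode below 0.09 m and angle between each of blue1, blue2, blue3's own z axis and vertical below 0.12 rad and value of joint carriage below 0.012 m and velocity of joint carriage between -0.02 and 0.02 m/s))); the robot touches nothing.
It fails at once if a bottle or the label box is pushed more than 30 mm (distance of any of bottle_blue, bottle_yellow, label_box from where it was at the start of the episode above 0.03 m).
Of blue1, blue2, blue3 only 2 to 3 are there at a start; the rules pass over those that are not, and their reading is None.
Of yellow1, yellow2, yellow3 only 2 to 3 are there at a start; the rules pass over those that are not, and their reading is None.
At some moment in a run one of blue1, yellow1, blue2, yellow2, blue3, yellow3, tape may be knocked a few centimetres aside while the robot is not near it.
It also fails if it takes over 210 s, if anything falls off the work surface, if the arm or the gripper's body presses on something with over 40 N, if the wrist force passes 120 N, or if a joint passes its speed limit or range.

## Robot

A 6-joint arm with a two-finger parallel gripper is mounted at the origin on the work surface. World frame = base frame: x ahead of the robot, y to its left, z up, the work surface at z = 0. Lengths are in mm, angles in rad, forces in N, time in s.
With the tool pointing down it reaches from about 400 to 925 mm from the base axis. Payload 12.5 kg.
Tool frame: the origin (TCP) lies midway between the tips of the shut fingers; the grasp point (between the pads) lies 19 mm behind it; z points along the fingers, y is the line along which they close (so a half turn about z gives the same grasp; the last joint's range is limited). The gripper opens to 95 mm and grips with 3 to 60 N. Pads are 20 mm wide; open, the fingers measure 119 mm over their backs; the gripper's body (75 mm by 180 mm) begins 59 mm behind the grasp point.
Start: joints at [1.017, 0.491, 1.559, -0, 1.092, -0.106], TCP at [270.601, 563.402, 214.661] pointing down, gripper open.
Joint ranges: [-3.1, 3.1], [-0.84, 2.19], [0.05, 2.79], [-1.13, 4.28], [0.06, 2.93], [-2.69, 2.69]. Speed limits (rad/s): [2.22, 2.22, 2.79, 3.14, 3.14, 3.14].

## Interface

Orientations are given as [roll, pitch, yaw] about the fixed x, y, z axes, in that order (R = Rz(yaw) Ry(pitch) Rx(roll)).
In Python, from cell import env gives the robot as it stands.
- The arm moves only by the tool carry_out, never from a script. Its argument "series" is a list of rows, each a list of 4 numbers: the shift along the world's x, y, z normalised to -1 to 1, where 1 is 5 cm, then the turn about the world's z normalised to -1 to 1, where 1 is 6 degrees. In form: [[x, y, z, turn], ...]. A call has exactly 5 rows; each row shifts and turns the commanded pose from where the row before left it; what a row does not reach is not made up. A row lasts 1/10 s, in which the tool goes at most 50 mm and 8.59 degrees, less where a joint would pass 70% of its speed; a pose out of reach is approached as far as the arm can. A call with a number of a shift or a turn outside -1 to 1 is refused whole. A call with a gripper value outside its range is refused whole. "fingers" is the closure, from -1 (fully open) to 1 (shut), set as the call begins (left out, the last holds). The fingers move at their own pace and stop on an object; the grip force is fixed at half the most. Time passes only in rows, so rows that do not move let the fingers close, or fill a call up. It gives the time, the measured TCP pose, the force, the opening and the grip force at its end, in the units of the state.
- env.state(): the state, without advancing time (a new reading comes with each control period).
- env.read_camera(name): name is "scene" or "top" or "wrist"; returns the picture (420x560x3 uint8, red, green, blue); there is no depth.
- env.calibration(name): a dict with "K" (3x3 intrinsics, pixels), "pose" (4x4, takes a point from camera to world coordinates). Camera axes: x right, y down, z forward; pixel columns grow to the right and rows downward; lengths in mm; the calibration is good to about 2 mm. A picture is of the moment at which its call begins: read the wrist's pose just before it. calibration takes no time and is no camera call; for the wrist camera it gives the pose at the moment of the call.
- env.job_done(): hands the job in; it is judged then, once.
Trained networks look in the newest picture that a camera, given by its name, has taken for a name from the list of things; names that differ only in an ending like _2 or _b are one class to them, and where a whole thing is asked for, a point or a joint stands for the part that bears it (a point fixed in the world has none). Each returns a list of dicts, best first, with "conf" (0 to 1); they miss things now and then, are a little off and sometimes report something else, mostly with a low value. They report only what shows in the picture. A call takes as long as a camera call.
- env.look_for(camera, label): "position" ([row, column] as shares, 0 to 1, of the picture: columns of its width, rows of its height, amid what is visible of it).
The state is a dict: "t": time; "joints": joint angles; "qvel": joint speeds; "tau": joint torques, N m; "eef_pos": TCP position; "tcp_rot": TCP orientation; "ft_force": force on the tool from outside, world axes, zero at the start; "moment": the same for the moment, N m; "opening": opening from 0.0 (shut) to 1.0 (fully open); "grip_force": force on a finger pad.
Only numpy, scipy, OpenCV 4.12 (cv2) and the standard library are available. Lean on these libraries where they do the work, as an engineer would, in place of code of your own. Each camera call takes 0.05 s, during which the arm holds its last target. There are 200 camera calls.

## Working session

There is one attempt and no reset: what is moved stays moved. The work goes in short steps, Python scripts to look and compute and a tool call to move; the robot and the scene stay as the last step left them, time stands still between calls to the robot, and variables do not carry over. Pictures are saved under pics/ and viewed, at most 14 in all, crops included, and the job is handed in when it is done.

Besides the shell and the picture viewer there is one more tool, called after "Request:" as name(argument=value, ...) on one line, values as JSON. carry_out: Moves the arm, as the interface text tells. Its arguments: {"type":"object","properties":{"series":{"type":"array","items":{"type":"array","items":{"type":"number","minimum":-1,"maximum":1}}},"fingers":{"type":"number"}},"required":["series"]}

```bash
mkdir -p pics; ls; cat > h.py <<'E'
import numpy as np, cv2
from cell import env
def snap(c,name=None):
    cal=env.calibration(c); im=env.read_camera(c)
    if name: cv2.imwrite(f'pics/{name}.png',cv2.cvtColor(im,cv2.COLOR_RGB2BGR))
    return im,cal
def ray(cal,u,v,z):
    K,P=np.array(cal['K']),np.array(cal['pose'])
    d=P[:3,:3]@np.linalg.solve(K,[u,v,1]); o=P[:3,3]
    return (o+d*(z-o[2])/d[2])
def proj(cal,p):
    K,P=np.array(cal['K']),np.array(cal['pose'])
    q=K@(P[:3,:3].T@(np.array(p)-P[:3,3])); return q[:2]/q[2]
def find(c,cal,label,z,n=4,mn=.3):
    out=[]
    for d in env.look_for(c,label)[:n]:
        if d['conf']<mn: continue
        r,cc=d['position']; out.append((round(d['conf'],2),ray(cal,cc*560,r*420,z)[:2].round(0).tolist(),[round(cc*560),round(r*420)]))
    return out
E
python3 - <<'E'
from h import *
im,cal=snap('top','top0'); snap('scene','scene0')
print(env.state()); print(cal)
for l,z in [('blue1',40),('yellow1',40),('bottle_blue',110),('bottle_yellow',110),('order_mat',4),('station',12),('deck',23),('handle',80),('tape',48),('tool_tray',4),('carton_in',4),('label_box',50)]:
    try: print(l,find('top',cal,l,z,6))
    except Exception as e: print(l,e)
E
```

```text
pics
{'t': 0.1, 'joints': array([ 1.01737519e+00,  4.91519664e-01,  1.55939008e+00,  4.01372578e-05,
        1.09172301e+00, -1.05607311e-01]), 'qvel': array([-0.00023017, -0.00107602, -0.00251417, -0.00135763, -0.0007292 ,
        0.00164389]), 'tau': array([ 2.37593798e-03, -6.13621402e+01, -2.58614856e+01,  6.93867705e-02,
        4.69580793e-02, -2.79891822e-06]), 'eef_pos': array([270.48083365, 563.1959187 , 214.10698408]), 'tcp_rot': array([-3.14056209e+00, -1.45040060e-04,  2.69376023e+00]), 'ft_force': array([-0.89643298, -0.59337467, -0.0074973 ]), 'moment': array([-0.03573879, -0.00852839, -0.00297491]), 'grip_force': 0.0, 'opening': 1.0008324667202761}
{'K': array([[418.34046287,   0.        , 282.46758266],
       [  0.        , 418.34046287, 212.13412786],
       [  0.        ,   0.        ,   1.        ]]), 'pose': array([[ 1.44775904e-02, -9.75299258e-01,  2.20412696e-01,
         3.41218053e+02],
       [-9.99893766e-01, -1.37488512e-02,  4.84004819e-03,
         3.11123704e+01],
       [-1.69007405e-03, -2.20459353e-01, -9.75394698e-01,
         1.22671226e+03],
    
[... 182 characters left out ...]
0], [375, 211]), (0.39, [598.0, 117.0], [255, 216])]
yellow1 [(0.71, [480.0, 202.0], [224, 256]), (0.63, [381.0, 216.0], [217, 291]), (0.4, [596.0, 124.0], [253, 216])]
bottle_blue [(0.78, [394.0, 528.0], [95, 284]), (0.43, [374.0, 203.0], [218, 293])]
bottle_yellow [(0.64, [596.0, 527.0], [104, 209])]
order_mat [(0.92, [397.0, 508.0], [118, 284])]
station [(0.96, [595.0, 60.0], [275, 219]), (0.7, [488.0, 206.0], [224, 254])]
deck [(0.94, [598.0, 116.0], [256, 217])]
handle [(0.55, [592.0, 114.0], [255, 215])]
tape [(0.96, [621.0, -226.0], [373, 209])]
tool_tray [(0.75, [524.0, -438.0], [444, 245])]
carton_in [(0.85, [424.0, -213.0], [368, 279])]
label_box [(0.65, [815.0, 67.0], [274, 144])]
```

View pics/top0.png

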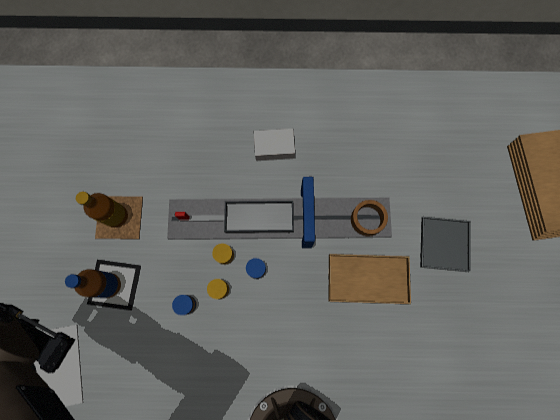

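View pics/scene0.png

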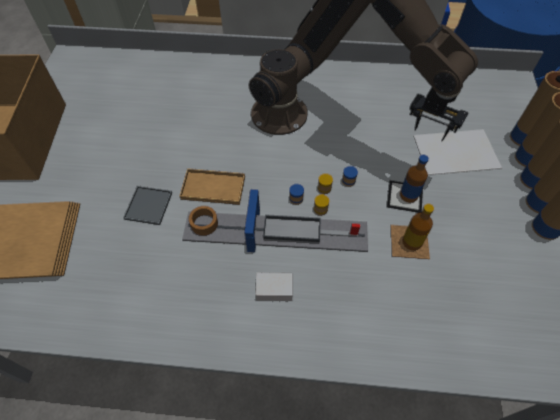

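Blue bottle (85,283) stands on the black-and-white mat, so blue is ordered; two blue lids at (256,268) and (183,305), two yellow at (222,253) and (217,289). Tape at (369,217) sits on the bed, the tray is at (445,244) and the carton at (369,279).

```bash
cat >> h.py <<'E'
def blobs(im,kind,mn=25):
    h=cv2.cvtColor(im,cv2.COLOR_RGB2HSV); H,S,V=[h[...,i].astype(int) for i in range(3)]
    m={'blue':(H>100)&(H<125)&(S>140)&(V>60),'yellow':(H>18)&(H<30)&(S>150)&(V>110),'red':((H<6)|(H>174))&(S>150)&(V>80)}[kind]
    n,l,st,c=cv2.connectedComponentsWithStats(m.astype('uint8'))
    return [(c[i].round(1).tolist(),st[i].tolist()) for i in range(1,n) if st[i][4]>=mn]
def poly(im,cal,p,half,z,thr):
    pass
E
python3 - <<'E'
from h import *
im=cv2.cvtColor(cv2.imread('pics/top0.png'),cv2.COLOR_BGR2RGB); cal=env.calibration('top')
for k in ('blue','yellow','red'):
    for c,st in blobs(im,k): print(k,c,st,ray(cal,*c,{'red':70}.get(k,57))[:2].round(1))
h=cv2.cvtColor(im,cv2.COLOR_RGB2HSV); g=cv2.cvtColor(im,cv2.COLOR_RGB2GRAY)
def quad(mask,z,name):
    cs,_=cv2.findContours(mask.astype('uint8'),cv2.RETR_EXTERNAL,cv2.CHAIN_APPROX_NONE)
    c=max(cs,key=cv2.contourArea); b=cv2.boxPoints(cv2.minAreaRect(c))
    w=np.array([ray(cal,*p,z)[:2] for p in c[:,0,:].astype(float)]).astype('float32')
    (cx,cy),(a,bb),ang=cv2.minAreaRect(w); print(name,round(cx,1),round(cy,1),round(a,1),round(bb,1),round(ang,2))
H,S,V=[h[...,i].astype(int) for i in range(3)]
def roi(m,x0,y0,x1,y1):
    o=np.zeros_like(m); o[y0:y1,x0:x1]=m[y0:y1,x0:x1]; return o
brown=(H>5)&(H<25)&(S>90)
quad(roi(brown,320,245,418,312),24,'carton')
quad(roi(brown,345,192,392,242),48,'tape')
quad(roi((g<85),415,210,476,276),15,'tray')
for r in (205,218,230): print(im[r,165:172].tolist(), im[r,386:395].tolist())
print(im[190:204:2,200].tolist(), im[234:246:2,200].tolist(), im[244,440],im[244,490])
E
```

```text
blue [308.4, 209.1] [303, 177, 12, 65, 677] [615.5 -37.4]
blue [255.3, 267.8] [246, 259, 20, 19, 295] [445.7 110.2]
blue [71.2, 280.6] [65, 275, 13, 12, 131] [403.1 618.6]
blue [181.9, 304.3] [172, 295, 20, 20, 316] [343.6 307.9]
yellow [81.5, 197.2] [76, 192, 12, 11, 108] [641.6 618.8]
yellow [221.7, 252.8] [213, 244, 19, 19, 287] [486.2 205.7]
yellow [216.5, 288.5] [207, 279, 20, 20, 303] [387.4 215.4]
red [179.5, 213.5] [175, 212, 10, 4, 40] [594.5 328.6]
carton 423.5 -212.5 229.5 133.0 89.08
tape 594.7 -212.6 99.2 108.5 56.35
tray 527.7 -438.8 144.4 152.9 85.19
[[117, 120, 119], [116, 119, 117], [117, 121, 119], [118, 122, 120], [86, 84, 85], [88, 87, 89], [90, 89, 89]] [[88, 89, 88], [90, 89, 90], [89, 88, 90], [90, 88, 90], [116, 118, 117], [115, 118, 117], [116, 118, 116], [116, 117, 117], [115, 118, 116]]
[[115, 118, 118], [115, 118, 117], [117, 121, 120], [93, 93, 93], [86, 86, 86], [89, 90, 90], [81, 81, 81]] [[107, 72, 41], [100, 68, 41], [89, 91, 94], [88, 88, 88], [95, 94, 95], [116, 120, 118], [115, 118, 116], [115, 118, 116], [115, 118, 117]]
[[118, 121, 120], [118, 121, 120], [110, 112, 112], [88, 88, 87], [87, 87, 88], [87, 88, 88], [89, 89, 89]] [[91, 90, 91], [88, 87, 88], [91, 91, 91], [89, 88, 89], [90, 88, 90], [103, 104, 105], [116, 119, 119], [116, 119, 117], [115, 117, 116]]
[[116, 118, 117], [115, 118, 117], [117, 119, 119], [115, 118, 117], [113, 115, 113], [89, 88, 89], [91, 91, 91]] [[95, 94, 95], [89, 90, 90], [74, 73, 74], [123, 126, 124], [119, 121, 120], [115, 118, 116]] [71 75 74] [117 120 119]
```

```bash
python3 - <<'E'
from h import *
from scipy.optimize import least_squares
im=cv2.cvtColor(cv2.imread('pics/top0.png'),cv2.COLOR_BGR2RGB); cal=env.calibration('top')
g=cv2.cvtColor(im,cv2.COLOR_RGB2GRAY).astype(float)
pts=[]
top=[];bot=[]
for c in [172,190,200,210,325,335,345]:
    col=g[185:250,c]; 
    a=np.where(col[:25]<102)[0][0]; top.append(ray(cal,c,185+a-.0,12)[:2])
    b=np.where(col[40:]<102)[0][-1]; bot.append(ray(cal,c,225+b+.0,12)[:2])
print(np.round(top,1).tolist()); print(np.round(bot,1).tolist())
for r in (203,210,226,232):
    print(r,ray(cal,168.8,r,12)[:2].round(1),ray(cal,390,r,12)[:2].round(1))
h=cv2.cvtColor(im,cv2.COLOR_RGB2HSV);H,S,V=[h[...,i].astype(int) for i in range(3)]
m=np.zeros((420,560),'uint8'); m[192:242,345:392]=((H>5)&(H<25)&(S>90))[192:242,345:392]
cs,_=cv2.findContours(m,cv2.RETR_EXTERNAL,cv2.CHAIN_APPROX_NONE); c=max(cs,key=cv2.contourArea)[:,0,:].astype(float)
P=cal['pose']
def hull(p):
    q=[]
    for z in (12,60):
        q+=[proj(cal,[p[0]+50*np.cos(a),p[1]+50*np.sin(a),z]) for a in np.linspace(0,6.28,60)]
    return cv2.convexHull(np.array(q,dtype='float32'))
s=least_squares(lambda p:[cv2.pointPolygonTest(hull(p),(float(x),float(y)),True) for x,y in c],[595,-213],diff_step=1e-3)
print('tape',s.x.round(1),np.abs(s.fun).mean())
cv2.imwrite('pics/crop.png',cv2.resize(cv2.imread('pics/top0.png')[170:260,160:400],None,fx=3.3,fy=3.3,interpolation=cv2.INTER_CUBIC))
E
```

```text
[[648.3, 368.8], [652.2, 315.0], [652.6, 285.0], [653.0, 255.0], [661.0, -89.8], [661.4, -119.8], [661.8, -149.7]]
[[530.3, 360.2], [531.0, 307.4], [531.5, 278.0], [531.9, 248.7], [539.6, -88.8], [540.1, -118.2], [543.4, -147.6]]
203 [638.9 377.7] [ 648.2 -284. ]
210 [617.5 376.1] [ 626.7 -283.1]
226 [569.  372.5] [ 578.2 -281. ]
232 [551.  371.2] [ 560.2 -280.3]
tape [ 597.5 -213.5] 0.833945225005091
```

View pics/crop.png

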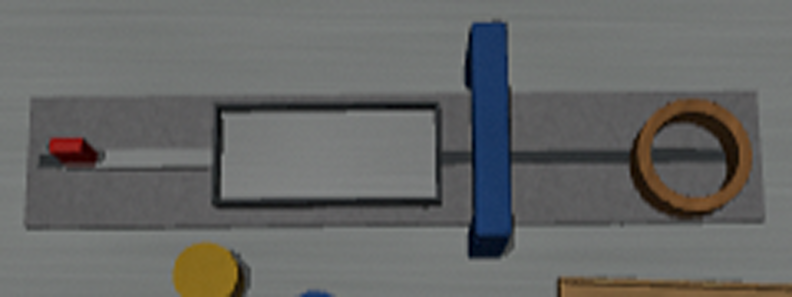

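The crop shows the bed with slight yaw (about 0.025 rad), the deck at crop (213–441, 103–207), the handle at (70,150) and the tape at (690,155). First I rise clear of the bottle, then swing to the tape.

Request:
carry_out(series=[[0,0,0.4,0],[0,0,0.4,0],[0,0,0.4,0],[0,-0.3,0.4,-0.5],[0.1,-0.5,0.4,-0.5]], fingers=-1)

```text
t: 1.2
eef_pos: [275.2, 523.5, 315.1]
tcp_rot: [-3.142, -0.0, 2.588]
ft_force: [-0.4, 0.9, -0.6]
opening: 0.999
grip_force: 0.0
```

Request:
carry_out(series=[[0.3,-0.75,0,-0.7],[0.3,-0.75,0,-0.7],[0.3,-0.75,0,-0.7],[0.3,-0.75,0,-0.7],[0.3,-0.75,0,-0.7]])

```text
t: 1.7
eef_pos: [350.9, 334.4, 314.8]
tcp_rot: [3.141, 0.0, 2.22]
ft_force: [0.2, -0.7, 0.7]
opening: 1.003
grip_force: 0.0
```

Request:
carry_out(series=[[0.3,-0.75,0,-0.7],[0.3,-0.75,0,-0.7],[0.3,-0.75,0,-0.7],[0.3,-0.75,0,-0.7],[0.3,-0.75,0,-0.7]])

```text
t: 2.2
eef_pos: [425.9, 146.8, 314.9]
tcp_rot: [3.141, 0.0, 1.853]
ft_force: [0.7, 0.1, -0.2]
opening: 1.0
grip_force: 0.0
```

Request:
carry_out(series=[[0.5,-0.75,0,-0.7],[0.5,-0.75,0,-0.7],[0.5,-0.75,0,-0.7],[0.5,-0.75,0,-0.4],[0.5,-0.75,0,0]])

```text
t: 2.7
eef_pos: [551.3, -40.9, 314.8]
tcp_rot: [3.141, 0.0, 1.592]
ft_force: [0.8, 1.0, -0.1]
opening: 1.004
grip_force: 0.0
```

Request:
carry_out(series=[[0,-0.69,0,0],[0,-0.69,0,0],[0,-0.69,0,0],[0,-0.69,-0.4,0],[0.04,-0.69,-0.4,0]])

```text
t: 3.2
eef_pos: [552.5, -213.1, 274.7]
tcp_rot: [3.14, 0.001, 1.594]
ft_force: [0.7, -0.2, -0.5]
opening: 1.004
grip_force: 0.0
```

```bash
python3 - <<'E'
from h import *
c0=env.calibration('top'); print('deck',ray(c0,259.1,217,43).round(1))
t,ct=snap('top','top1'); w,cw=snap('wrist','w1'); print(env.state()['eef_pos'],cw)
for k in ('blue','yellow','red'):
    print(k,[ray(ct,*c,{'red':70}.get(k,57))[:2].round(1).tolist() for c,st in blobs(t,k)])
print(find('wrist',cw,'tape',60),find('top',ct,'tape',60))
E
```

```text
deck [593.3 104.4  43. ]
[ 551.7049613  -214.62628636  271.83399903] {'K': array([[344.76181122,   0.        , 279.65817891],
       [  0.        , 344.76181122, 210.51160281],
       [  0.        ,   0.        ,   1.        ]]), 'pose': array([[ 9.99761169e-01,  2.16969168e-02,  2.61711585e-03,
         5.49873663e+02],
       [ 2.15906503e-02, -9.62055873e-01, -2.71996949e-01,
        -1.41054529e+02],
       [-3.38368352e-03,  2.71988493e-01, -9.62294555e-01,
         4.41130288e+02],
       [ 0.00000000e+00,  0.00000000e+00,  0.00000000e+00,
         1.00000000e+00]])}
blue [[615.2, -37.4], [445.7, 110.2], [403.1, 618.3], [343.6, 307.6]]
yellow [[641.3, 618.4], [486.2, 205.1], [392.2, 220.1]]
red [[593.4, 328.8]]
[(0.55, [610.0, -240.0], [331, 204])] [(0.7, [589.0, -172.0], [356, 219])]
```

View pics/w1.png

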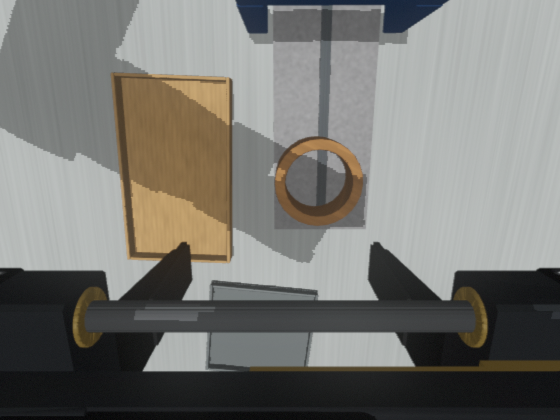

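Wrist view: tape ring centred near (319,181), bed end at row 229, carton (172,167), tray (262,326).

```bash
cat >> h.py <<'E'
from scipy.optimize import least_squares
def fitcyl(cal,cont,p0,r,z0,z1):
    def hull(p):
        q=[proj(cal,[p[0]+r*np.cos(a),p[1]+r*np.sin(a),z]) for z in (z0,z1) for a in np.linspace(0,6.28,60)]
        return cv2.convexHull(np.array(q,dtype='float32'))
    s=least_squares(lambda p:[cv2.pointPolygonTest(hull(p),(float(x),float(y)),True) for x,y in cont],p0,diff_step=1e-3)
    return s.x.round(1),round(np.abs(s.fun).mean(),2)
E
python3 - <<'E'
from h import *
cal=env.calibration('wrist')
im=cv2.imread('pics/w1.png'); h=cv2.cvtColor(im,cv2.COLOR_BGR2HSV);H,S,V=[h[...,i].astype(int) for i in range(3)]
def box(m,b):
    o=np.zeros((420,560),'uint8'); o[b[1]:b[3],b[0]:b[2]]=m[b[1]:b[3],b[0]:b[2]]
    cs,_=cv2.findContours(o,cv2.RETR_EXTERNAL,cv2.CHAIN_APPROX_NONE); return max(cs,key=cv2.contourArea)[:,0,:].astype(float)
br=(H>5)&(H<25)&(S>90)
c=box(br,(260,125,380,240)); print('tape',fitcyl(cal,c,[597,-213],50,12,60))
for b,z,n,m in [((95,60,245,270),24,'carton',br)]:
    w=np.array([ray(cal,*p,z)[:2] for p in box(m,b)],dtype='float32'); print(n,cv2.minAreaRect(w))
print('tray corners',[ray(cal,*p,15)[:2].round(1).tolist() for p in [(210,282),(318,291),(208,367),(310,371)]])
print('bed end',[ray(cal,*p,12)[:2].round(1).tolist() for p in [(275,229),(366,229),(274,60),(377,60)]])
E
```

```text
tape (array([ 595.5, -212.2]), np.float64(0.96))
carton ((422.83294677734375, -211.71359252929688), (230.25828552246094, 136.9592742919922), 89.22386169433594)
tray corners [[458.7, -361.8], [608.0, -372.2], [451.2, -501.4], [603.1, -505.0]]
bed end [[546.7, -283.9], [667.2, -281.2], [541.7, -76.9], [661.3, -74.3]]
```

Request:
carry_out(series=[[0,0,-0.8,0],[0,0,-0.8,0],[0,0,-0.8,0],[0,0,-0.8,0],[0,0,-0.6,0]], fingers=0)

```text
t: 3.9
eef_pos: [552.7, -210.2, 83.6]
tcp_rot: [3.141, -0.0, 1.596]
ft_force: [0.5, 0.2, 0.4]
opening: 0.633
grip_force: 0.0
```

Request:
carry_out(series=[[0,0,-0.5,0],[0,0,-0.5,0],[0,0,-0.2,0],[0,0,0,0],[0,0,0,0]])

```text
t: 4.4
eef_pos: [553.3, -211.4, 25.9]
tcp_rot: [3.14, 0.001, 1.595]
ft_force: [-0.1, 0.8, 0.5]
opening: 0.501
grip_force: 0.0
```

Request:
carry_out(series=[[0,0,0,0],[0,0,0,0],[0,0,0,0],[0,0,0,0],[0,0,0,0]], fingers=1)

```text
t: 4.9
eef_pos: [552.6, -211.7, 24.9]
tcp_rot: [3.141, 0.0, 1.594]
ft_force: [0.1, -1.0, 3.4]
opening: 0.147
grip_force: 27.3
```

Request:
carry_out(series=[[0,0,0,0],[0,0,0.2,0],[0,0,0.4,0],[0,0,0.5,0],[0,0,0.5,0]])

```text
t: 5.4
eef_pos: [552.3, -211.4, 105.7]
tcp_rot: [-3.141, -0.001, 1.594]
ft_force: [0.5, 0.0, -0.9]
opening: 0.134
grip_force: 30.7
```

Request:
carry_out(series=[[-0.2,-0.7,0.2,0],[-0.3,-0.95,0,0],[-0.3,-0.95,0,0],[-0.3,-0.95,0,0],[-0.2,-0.9,0,0]])

```text
t: 5.9
eef_pos: [486.3, -435.9, 115.2]
tcp_rot: [-3.141, -0.0, 1.594]
ft_force: [-0.2, 0.5, -2.8]
opening: 0.137
grip_force: 30.1
```

```bash
python3 - <<'E'
from h import *
s=env.state(); print(s['eef_pos'],s['opening'],s['grip_force'])
im,cal=snap('wrist','w2'); print(find('wrist',cal,'tape',100),find('wrist',cal,'tool_tray',10))
E
```

```text
[ 486.31352585 -435.88898987  115.22106423] 0.13707345181199374 30.144885079935193
[(0.71, [567.0, -426.0], [423, 236])] [(0.71, [520.0, -405.0], [323, 172])]
```

View pics/w2.png

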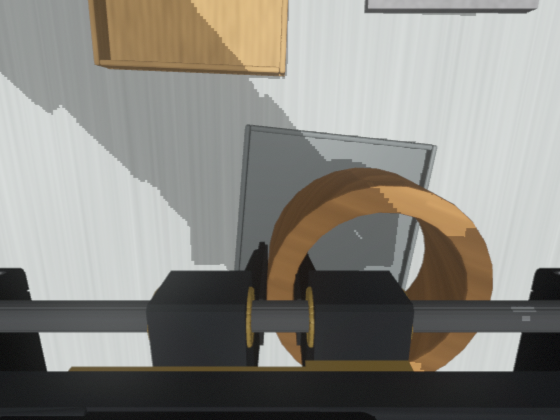

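Request:
carry_out(series=[[0,0,-0.5,0],[0,0,-0.5,0],[0,0,-0.5,0],[0,0,-0.3,0],[0,0,-0.1,0]])

```text
t: 6.55
eef_pos: [487.5, -432.8, 18.4]
tcp_rot: [-3.14, -0.002, 1.595]
ft_force: [0.6, 0.1, -1.1]
opening: 0.133
grip_force: 30.1
```

Request:
carry_out(series=[[0,0,-0.02,0],[0,0,0,0],[0,0,0,0],[0,0,0,0],[0,0,0,0]])

```text
t: 7.05
eef_pos: [487.7, -434.3, 19.2]
tcp_rot: [3.141, 0.001, 1.594]
ft_force: [0.3, 0.1, -1.3]
opening: 0.134
grip_force: 30.1
```

Request:
carry_out(series=[[0,0,0,0],[0,0,0,0],[0,0,0,0],[0,0,0,0],[0,0,0.1,0]], fingers=0.4)

```text
t: 7.55
eef_pos: [487.4, -433.9, 23.3]
tcp_rot: [-3.141, -0.001, 1.594]
ft_force: [-0.9, 1.5, 0.6]
opening: 0.298
grip_force: 0.0
```

Request:
carry_out(series=[[0,0,0.3,0],[0,0,0.5,0],[0,0,0.8,0],[0,0,0.8,0],[0,0,0.8,0]])

```text
t: 8.05
eef_pos: [487.5, -433.9, 186.7]
tcp_rot: [3.141, 0.001, 1.594]
ft_force: [0.4, -0.6, 0.1]
opening: 0.298
grip_force: 0.0
```

```bash
python3 - <<'E'
from h import *
t,ct=snap('top','top2'); print(env.state()['eef_pos'])
w,cw=snap('wrist','w3')
for k in ('blue','yellow','red'):
    print(k,[(ray(ct,*c,{'red':70}.get(k,57))[:2].round(1).tolist(),st[4]) for c,st in blobs(t,k)])
print(find('wrist',cw,'tape',52),find('wrist',cw,'tool_tray',10))
E
```

```text
[ 489.11196227 -435.55555211  193.69456995]
blue [([615.2, -37.4], 683), ([445.7, 110.2], 294), ([403.1, 618.3], 130), ([343.6, 307.6], 312)]
yellow [([641.3, 618.4], 116), ([486.2, 205.1], 290), ([387.4, 215.2], 307)]
red [([594.5, 328.6], 40)]
[(0.61, [543.0, -455.0], [335, 218])] [(0.83, [518.0, -433.0], [307, 185])]
```

View pics/w3.png

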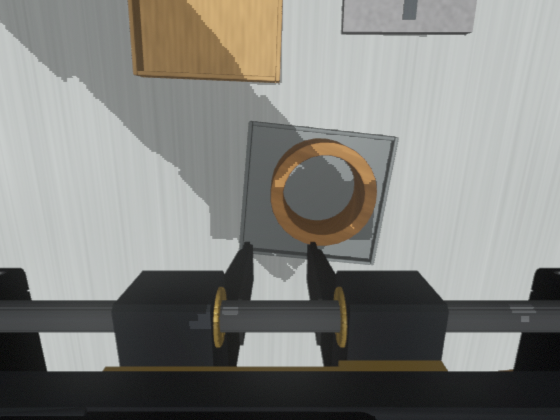

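The tape lies flat in the tray. Now to the nearer blue canister.

Request:
carry_out(series=[[0,0.5,0,0],[0,0.75,0,0],[0,0.75,0,0],[0,0.75,0,0],[0,0.75,0,0]], fingers=-1)

```text
t: 8.75
eef_pos: [486.8, -257.3, 182.7]
tcp_rot: [-3.14, -0.001, 1.594]
ft_force: [0.1, -0.2, -0.1]
opening: 0.664
grip_force: 0.0
```

Request:
carry_out(series=[[0,0.75,0,0],[0,0.75,0,0],[0,0.75,0,0],[0,0.75,0,0],[0,0.75,0,0]])

```text
t: 9.25
eef_pos: [486.8, -70.0, 182.9]
tcp_rot: [-3.14, -0.001, 1.594]
ft_force: [0.8, -0.4, -0.3]
opening: 0.994
grip_force: 0.0
```

Request:
carry_out(series=[[-0.2,0.75,0,0],[-0.2,0.75,0,0],[-0.2,0.7,0,0],[-0.2,0.6,0,0],[0,0,0,0]])

```text
t: 9.75
eef_pos: [445.7, 70.9, 183.0]
tcp_rot: [-3.139, -0.0, 1.597]
ft_force: [-0.5, 0.1, 0.2]
opening: 1.002
grip_force: 0.0
```

```bash
cat >> h.py <<'E'
def lidfit(im,cal,kind,r=27,z=60):
    out=[]
    for c,st in blobs(im,kind,60):
        p=ray(cal,*c,z)[:2]; out.append((p.round(1).tolist(),st))
    return out
E
python3 - <<'E'
from h import *
w,cw=snap('wrist','w4'); print(env.state()['eef_pos'],env.state()['tcp_rot'])
print(lidfit(w,cw,'blue'),lidfit(w,cw,'yellow'),find('wrist',cw,'blue1',58))
E
```

```text
[446.62961111  69.61429806 183.15714399] [-3.14010438e+00 -1.97115312e-05  1.59709697e+00]
[([443.4, 108.4], [249, 129, 62, 63, 3085]), ([551.9, -79.1], [356, 333, 59, 33, 1456])] [([385.1, 208.6], [171, 0, 73, 62, 3699]), ([483.1, 202.7], [299, 1, 71, 78, 4278])] [(0.9, [442.0, 108.0], [278, 160])]
```

View pics/w4.png

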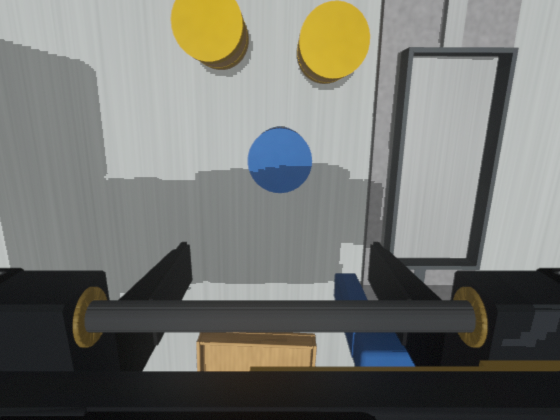

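Blue lid at (280,160); the deck rim runs from (400,50)/(515,50) to (388,265)/(480,265).

Request:
carry_out(series=[[-0.02,0.4,0,0],[-0.02,0.4,-0.2,0],[0,0,-0.7,0],[0,0,-0.7,0],[0,0,-0.7,0]])

```text
t: 10.35
eef_pos: [445.9, 107.5, 67.3]
tcp_rot: [3.141, 0.0, 1.593]
ft_force: [0.7, 0.1, -1.0]
opening: 1.002
grip_force: 0.0
```

Request:
carry_out(series=[[0,0,-0.6,0],[0,0,-0.2,0],[0,0,-0.06,0],[0,0,0,0],[0,0,0,0]])

```text
t: 10.85
eef_pos: [446.3, 108.3, 26.7]
tcp_rot: [3.14, -0.0, 1.594]
ft_force: [0.7, -0.4, -0.3]
opening: 1.0
grip_force: 0.0
```

```bash
python3 - <<'E'
from h import *
K,P=None,None
im=cv2.imread('pics/w4.png'); s=env.state(); print(s['eef_pos'])
# pose of camera at w4: same tool orientation, shift from TCP motion
cal=env.calibration('wrist'); P=np.array(cal['pose']); P[:3,3]+=np.array([446.6,69.6,183.2])-s['eef_pos']; cal['pose']=P
c=[ray(cal,*p,43)[:2] for p in [(400,50),(515,50),(388,267),(480,267)]]
print(np.round(c,1).tolist(),np.mean(c,0).round(1))
E
```

```text
[446.25645122 108.27472253  26.72562115]
[[542.6, 197.9], [637.9, 200.2], [554.0, 2.4], [644.5, 4.5]] [594.8 101.3]
```

Request:
carry_out(series=[[0,0,0,0],[0,0,0,0],[0,0,0,0],[0,0,0,0],[0,0,0,0]], fingers=1)

```text
t: 11.35
eef_pos: [445.6, 108.4, 25.8]
tcp_rot: [3.141, -0.0, 1.594]
ft_force: [0.2, -0.4, -0.4]
opening: 0.638
grip_force: 0.0
```

Request:
carry_out(series=[[0,0,0,0],[0,0,0.2,0],[0,0,0.5,0],[0,0,0.6,0],[0,0,0.5,0]])

```text
t: 11.85
eef_pos: [445.4, 108.4, 117.4]
tcp_rot: [3.141, 0.0, 1.594]
ft_force: [0.6, -1.0, -1.5]
opening: 0.563
grip_force: 30.0
```

Request:
carry_out(series=[[0.5,-0.15,0,0],[0.7,-0.2,0,0],[0.8,-0.25,0,0],[0.7,-0.2,0,0],[0.32,-0.1,0,0]])

```text
t: 12.35
eef_pos: [599.0, 62.4, 116.2]
tcp_rot: [3.14, 0.0, 1.593]
ft_force: [-0.5, 0.9, -1.3]
opening: 0.562
grip_force: 30.0
```

```bash
python3 - <<'E'
from h import *
t,ct=snap('top','top3'); s=env.state(); print(s['eef_pos'],s['opening'],s['grip_force'])
for k in ('blue','yellow','red'):
    print(k,[(ray(ct,*c,{'red':70}.get(k,57))[:2].round(1).tolist(),st[4]) for c,st in blobs(t,k)])
E
```

```text
[600.08889614  61.9918808  116.01442507] 0.5629257815481519 29.99924272298813
blue [([615.2, -37.7], 668), ([402.9, 618.0], 131)]
yellow [([641.3, 618.4], 116), ([488.7, 223.2], 67)]
red [([593.4, 328.8], 47)]
```

Request:
carry_out(series=[[-0.06,0,-0.4,0],[0,0,-0.4,0],[0,0,-0.3,0],[0,0,-0.1,0],[0,0,-0.08,0]])

```text
t: 12.9
eef_pos: [593.3, 63.5, 51.8]
tcp_rot: [-3.141, 0.0, 1.594]
ft_force: [0.3, -0.3, -1.6]
opening: 0.561
grip_force: 30.0
```

Request:
carry_out(series=[[0,0,-0.03,0],[0,0,0,0],[0,0,0,0],[0,0,0,0],[0,0,0,0]])

```text
t: 13.4
eef_pos: [593.7, 63.4, 50.5]
tcp_rot: [3.141, 0.0, 1.594]
ft_force: [0.2, 0.1, -1.8]
opening: 0.563
grip_force: 30.0
```

Request:
carry_out(series=[[0.04,0,-0.02,0],[0,0,-0.02,0],[0,0,0,0],[0,0,0,0],[0,0,0,0]])

```text
t: 13.9
eef_pos: [596.0, 63.4, 48.7]
tcp_rot: [3.14, 0.0, 1.594]
ft_force: [-0.9, -1.6, 5.6]
opening: 0.567
grip_force: 30.0
```

Request:
carry_out(series=[[0,0,0,0],[0,0,0,0],[0,0,0,0],[0,0,0,0],[0,0,0,0]], fingers=-1)

```text
t: 14.4
eef_pos: [595.5, 63.4, 48.1]
tcp_rot: [-3.141, -0.0, 1.594]
ft_force: [0.2, -0.3, 0.4]
opening: 0.928
grip_force: 0.0
```

Request:
carry_out(series=[[0,0,0.2,0],[0,0,0.4,0],[0,0,0.8,0],[0,0,0.8,0],[0,0,0.6,0]])

```text
t: 14.9
eef_pos: [595.8, 63.4, 191.4]
tcp_rot: [3.139, 0.0, 1.594]
ft_force: [0.2, 0.2, -0.7]
opening: 1.002
grip_force: 0.0
```

Request:
carry_out(series=[[-0.6,0.3,0,0],[-0.8,0.6,0,0],[-0.8,0.6,0,0],[-0.8,0.6,0,0],[-0.6,0.6,0,0]])

```text
t: 15.4
eef_pos: [413.3, 199.1, 188.9]
tcp_rot: [3.141, -0.0, 1.594]
ft_force: [0.9, -0.0, 0.2]
opening: 1.0
grip_force: 0.0
```

```bash
python3 - <<'E'
from h import *
t,ct=snap('top','top4'); w,cw=snap('wrist','w5'); s=env.state(); print(s['eef_pos'])
for k in ('blue','yellow','red'):
    print(k,[(ray(ct,*c,{'red':70}.get(k,57))[:2].round(1).tolist(),st[4]) for c,st in blobs(t,k)])
print(lidfit(w,cw,'blue'),lidfit(w,cw,'yellow'))
E
```

```text
[412.32363613 200.54423701 189.13431713]
blue [([615.2, -37.4], 685), ([603.2, 66.6], 291), ([403.1, 618.3], 130)]
yellow [([641.3, 618.4], 116)]
red [([594.5, 328.6], 40)]
[([340.6, 305.0], [166, 41, 67, 71, 3691])] [([384.8, 213.0], [223, 158, 61, 61, 2907]), ([483.1, 203.1], [333, 172, 60, 60, 2793])]
```

Request:
carry_out(series=[[-0.35,0.5,0,0],[-0.4,0.6,0,0],[-0.4,0.6,0,0],[-0.27,0.43,-0.3,0],[0,0,-0.6,0]])

```text
t: 16.0
eef_pos: [344.8, 307.3, 144.6]
tcp_rot: [3.137, -0.003, 1.597]
ft_force: [0.6, -0.5, 0.4]
opening: 0.998
grip_force: 0.0
```

```bash
python3 - <<'E'
from h import *
w,cw=snap('wrist'); s=env.state(); print(s['eef_pos'])
print(lidfit(w,cw,'blue'),lidfit(w,cw,'yellow'))
E
```

```text
[343.45942725 305.0698486  139.89336809]
[([340.5, 305.2], [241, 185, 68, 67, 3623])] [([384.3, 236.8], [313, 297, 27, 3, 63]), ([385.7, 196.4], [295, 332, 60, 20, 890])]
```

Request:
carry_out(series=[[-0.03,0,-0.6,0],[0,0,-0.6,0],[0,0,-0.6,0],[0,0,-0.4,0],[0,0,-0.1,0]])

```text
t: 16.55
eef_pos: [343.4, 304.2, 27.1]
tcp_rot: [-3.14, 0.001, 1.593]
ft_force: [-0.1, 0.4, 0.1]
opening: 0.997
grip_force: 0.0
```

Request:
carry_out(series=[[0,0,0,0],[0,0,0,0],[0,0,0,0],[0,0,0,0],[0,0,0,0]])

```text
t: 17.05
eef_pos: [343.3, 305.1, 28.7]
tcp_rot: [3.141, -0.001, 1.594]
ft_force: [0.7, -0.0, 0.2]
opening: 0.997
grip_force: 0.0
```

Request:
carry_out(series=[[0,0,0,0],[0,0,0,0],[0,0,0,0],[0,0,0,0],[0,0,0,0]], fingers=1)

```text
t: 17.55
eef_pos: [343.1, 304.9, 28.1]
tcp_rot: [-3.142, 0.0, 1.594]
ft_force: [0.4, 0.7, -0.2]
opening: 0.634
grip_force: 0.0
```

Request:
carry_out(series=[[0,0,0,0],[0,0,0,0],[0,0,0,0],[0,0,0,0],[0,0,0,0]])

```text
t: 18.05
eef_pos: [343.1, 304.9, 28.1]
tcp_rot: [3.142, 0.0, 1.594]
ft_force: [-0.3, 0.9, -0.6]
opening: 0.563
grip_force: 30.0
```

Request:
carry_out(series=[[0,0,0.2,0],[0,0,0.5,0],[0,0,0.6,0],[0,0,0.6,0],[0,0,0.3,0]])

```text
t: 18.55
eef_pos: [343.5, 305.2, 141.0]
tcp_rot: [3.139, -0.002, 1.594]
ft_force: [0.8, 0.2, -1.7]
opening: 0.561
grip_force: 30.0
```

Request:
carry_out(series=[[0.4,-0.25,0,0],[0.6,-0.4,0,0],[0.6,-0.4,0,0],[0.6,-0.4,0,0],[0.6,-0.4,0,0]])

```text
t: 19.05
eef_pos: [484.1, 211.4, 139.0]
tcp_rot: [3.141, -0.0, 1.594]
ft_force: [-0.4, 0.8, -0.6]
opening: 0.563
grip_force: 30.0
```

Request:
carry_out(series=[[0.6,-0.4,0,0],[0.6,-0.4,0,0],[0.6,-0.4,0,0],[0.44,-0.2,0,0],[0,0,0,0]])

```text
t: 19.55
eef_pos: [597.2, 140.8, 138.6]
tcp_rot: [3.14, 0.0, 1.592]
ft_force: [-0.4, 0.6, -1.5]
opening: 0.565
grip_force: 30.0
```

Request:
carry_out(series=[[0,0,0,0],[0,0,-0.4,0],[0,0,-0.4,0],[0,0,-0.4,0],[0,0,-0.2,0]])

```text
t: 20.05
eef_pos: [593.6, 143.0, 67.2]
tcp_rot: [-3.14, 0.0, 1.595]
ft_force: [0.3, 0.3, -1.1]
opening: 0.561
grip_force: 30.0
```

Request:
carry_out(series=[[0,0,-0.2,0],[0,0,-0.08,0],[0,0,-0.04,0],[0,0,0,0],[0,0,0,0]])

```text
t: 20.55
eef_pos: [595.4, 142.5, 52.7]
tcp_rot: [3.141, -0.0, 1.594]
ft_force: [0.2, -0.5, -1.0]
opening: 0.566
grip_force: 30.0
```

Request:
carry_out(series=[[0,0,-0.02,0],[0,0,0,0],[0,0,0,0],[0,0,0,0],[0,0,0,0]])

```text
t: 21.05
eef_pos: [595.1, 142.4, 51.2]
tcp_rot: [3.141, -0.0, 1.594]
ft_force: [1.1, -0.4, -1.4]
opening: 0.563
grip_force: 30.0
```

Request:
carry_out(series=[[0,0,-0.02,0],[0,0,0,0],[0,0,0,0],[0,0,0,0],[0,0,0,0]])

```text
t: 21.55
eef_pos: [595.2, 142.4, 51.1]
tcp_rot: [3.141, -0.0, 1.594]
ft_force: [-3.0, -0.6, 9.8]
opening: 0.566
grip_force: 30.0
```

Request:
carry_out(series=[[0,0,0,0],[0,0,0,0],[0,0,0,0],[0,0,0,0],[0,0,0,0]], fingers=-1)

```text
t: 22.05
eef_pos: [595.1, 142.4, 50.0]
tcp_rot: [-3.141, 0.0, 1.594]
ft_force: [-0.2, -0.0, 0.2]
opening: 0.927
grip_force: 0.0
```

Request:
carry_out(series=[[0,0,0.2,0],[0,0,0.4,0],[0,0,0.8,0],[0,0,0.8,0],[0,0,0.8,0]])

```text
t: 22.55
eef_pos: [594.9, 142.4, 202.5]
tcp_rot: [3.141, -0.0, 1.594]
ft_force: [0.3, 0.2, -0.1]
opening: 0.999
grip_force: 0.0
```

Request:
carry_out(series=[[0,0.5,0,0],[0,0.6,0,0],[0,0.6,0,0],[0,0.5,0,0],[0,0,0,0]], fingers=0)

```text
t: 23.05
eef_pos: [594.7, 254.9, 200.8]
tcp_rot: [3.141, -0.001, 1.597]
ft_force: [0.0, -0.8, -0.3]
opening: 0.637
grip_force: 0.0
```

```bash
python3 - <<'E'
from h import *
t,ct=snap('top','top5'); w,cw=snap('wrist','w6'); s=env.state(); print(s['eef_pos'])
for k in ('blue','yellow','red'):
    print(k,[(ray(ct,*c,{'red':70}.get(k,57))[:2].round(1).tolist(),st[4]) for c,st in blobs(t,k)])
print([(ray(cw,*c,80).round(1).tolist(),st) for c,st in blobs(w,'red',60)],lidfit(w,cw,'yellow'),find('top',ct,'tape',52))
E
```

```text
[594.87565953 252.5096583  200.53907991]
blue [([615.2, -37.1], 687), ([602.9, 147.4], 290), ([603.2, 66.6], 293), ([403.1, 618.0], 129)]
yellow [([641.3, 618.4], 116)]
red []
[([590.0, 323.4, 80.0], [270, 103, 15, 36, 531])] [([384.6, 212.7], [31, 207, 58, 54, 2439]), ([483.3, 203.3], [136, 220, 57, 52, 2286])] [(0.96, [546.0, -443.0], [451, 235]), (0.74, [577.0, 105.0], [259, 222])]
```

View pics/w6.png

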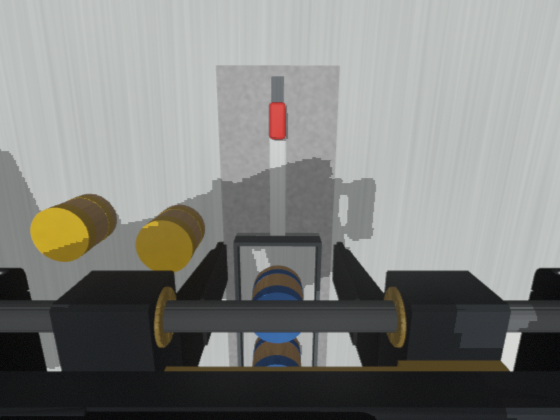

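The two blue canisters stand in the deck; handle at (277,120).

Request:
carry_out(series=[[-0.07,0.5,0,0],[0,0.6,0,0],[0,0.32,-0.2,0],[0,0,-0.6,0],[0,0,-0.6,0]])

```text
t: 23.7
eef_pos: [591.6, 323.0, 129.1]
tcp_rot: [3.141, -0.0, 1.594]
ft_force: [0.7, 0.8, -1.8]
opening: 0.501
grip_force: 0.0
```

```bash
python3 - <<'E'
from h import *
w,cw=snap('wrist'); print(env.state()['eef_pos'])
print([(ray(cw,*c,80).round(1).tolist(),st) for c,st in blobs(w,'red',60)])
E
```

```text
[589.64723069 321.79151881 123.60271398]
[([589.7, 329.4, 80.0], [269, 192, 20, 57, 1028])]
```

Request:
carry_out(series=[[0,0,-0.5,0],[0,0,-0.5,0],[0,0,-0.4,0],[0,0,-0.2,0],[0,0,0,0]])

```text
t: 24.25
eef_pos: [591.3, 322.6, 49.2]
tcp_rot: [-3.14, 0.001, 1.594]
ft_force: [-0.1, -0.1, 0.4]
opening: 0.5
grip_force: 0.0
```

Request:
carry_out(series=[[0,0,-0.1,0],[0,0,0,0],[0,0,0,0],[0,0,0,0],[0,0,0,0]], fingers=1)

```text
t: 24.75
eef_pos: [590.8, 323.4, 45.6]
tcp_rot: [-3.14, 0.0, 1.594]
ft_force: [-0.9, -0.9, 12.6]
opening: 0.146
grip_force: 30.0
```

Request:
carry_out(series=[[0,0,0,0],[0,0,0,0],[0,0,0,0],[0,0,0,0],[0,0,0,0]])

```text
t: 25.25
eef_pos: [590.8, 323.5, 45.6]
tcp_rot: [-3.14, 0.0, 1.594]
ft_force: [-5.6, -1.4, 4.9]
opening: 0.145
grip_force: 30.0
```

Request:
carry_out(series=[[0.001,-0.04,0,0],[0.002,-0.08,0,0],[0.003,-0.12,0,0],[0.004,-0.16,0,0],[0.005,-0.2,0,0]])

```text
t: 25.75
eef_pos: [591.5, 293.7, 45.6]
tcp_rot: [-3.141, -0.0, 1.595]
ft_force: [-5.3, 2.1, 4.4]
opening: 0.143
grip_force: 30.0
```

Request:
carry_out(series=[[0.005,-0.2,0,0],[0.005,-0.2,0,0],[0.005,-0.2,0,0],[0.005,-0.2,0,0],[0.005,-0.2,0,0]])

```text
t: 26.25
eef_pos: [592.7, 243.3, 45.6]
tcp_rot: [-3.14, -0.0, 1.594]
ft_force: [-5.5, 0.8, 5.7]
opening: 0.141
grip_force: 30.0
```

Request:
carry_out(series=[[0.005,-0.2,0,0],[0.005,-0.2,0,0],[0.005,-0.2,0,0],[0.005,-0.2,0,0],[0.005,-0.2,0,0]])

```text
t: 26.75
eef_pos: [593.9, 193.4, 45.7]
tcp_rot: [-3.14, -0.0, 1.594]
ft_force: [-6.6, 1.5, 5.6]
opening: 0.147
grip_force: 30.0
```

Request:
carry_out(series=[[0.005,-0.2,0,0],[0.005,-0.2,0,0],[0.005,-0.2,0,0],[0.005,-0.2,0,0],[0.005,-0.2,0,0]])

```text
t: 27.25
eef_pos: [595.0, 143.4, 45.6]
tcp_rot: [-3.14, -0.0, 1.594]
ft_force: [-6.3, 1.3, 5.2]
opening: 0.143
grip_force: 30.0
```

Request:
carry_out(series=[[0.005,-0.2,0,0],[0.005,-0.2,0,0],[0.005,-0.2,0,0],[0.005,-0.16,0,0],[0.005,-0.12,0,0]])

```text
t: 27.75
eef_pos: [596.1, 99.2, 45.6]
tcp_rot: [-3.139, -0.0, 1.594]
ft_force: [-8.2, 0.9, 7.7]
opening: 0.147
grip_force: 30.0
```

Request:
carry_out(series=[[0.003,-0.1,0,0],[0.003,-0.1,0,0],[0.003,-0.1,0,0],[0.003,-0.1,0,0],[0.003,-0.08,0,0]])

```text
t: 28.25
eef_pos: [596.6, 75.5, 45.6]
tcp_rot: [-3.139, -0.0, 1.594]
ft_force: [-8.6, 1.5, 7.1]
opening: 0.146
grip_force: 30.0
```

Request:
carry_out(series=[[0.002,-0.08,0,0],[0.002,-0.08,0,0],[0.002,-0.08,0,0],[0.002,-0.06,0,0],[0.002,-0.06,0,0]])

```text
t: 28.75
eef_pos: [597.0, 57.5, 45.6]
tcp_rot: [-3.139, -0.0, 1.594]
ft_force: [-9.8, 1.5, 6.7]
opening: 0.14
grip_force: 30.0
```

Request:
carry_out(series=[[0.001,-0.04,0,0],[0.001,-0.04,0,0],[0.001,-0.02,0,0],[0,-0.02,0,0],[0,0,0,0]])

```text
t: 29.25
eef_pos: [597.1, 51.5, 45.6]
tcp_rot: [-3.139, -0.0, 1.594]
ft_force: [-10.3, 0.6, 7.2]
opening: 0.147
grip_force: 30.0
```

Request:
carry_out(series=[[0,-0.04,0,0],[0,-0.04,0,0],[0,0,0,0],[0,0,0,0],[0,0,0,0]])

```text
t: 29.75
eef_pos: [597.2, 49.2, 45.6]
tcp_rot: [-3.139, -0.002, 1.594]
ft_force: [-9.2, 13.4, 8.3]
opening: 0.144
grip_force: 30.0
```

Request:
carry_out(series=[[0,-0.04,0,0],[0,-0.04,0,0],[0,0,0,0],[0,0,0,0],[0,0,0,0]])

```text
t: 30.25
eef_pos: [597.2, 46.5, 45.4]
tcp_rot: [-3.139, -0.003, 1.594]
ft_force: [-7.9, 22.8, 5.5]
opening: 0.147
grip_force: 30.0
```

Stop reached (force up to 23 N). Release, rise and look.

Request:
carry_out(series=[[0,0.04,0,0],[0,0,0,0],[0,0,0,0],[0,0,0,0],[0,0,0,0]], fingers=0)

```text
t: 30.75
eef_pos: [598.9, 45.1, 45.2]
tcp_rot: [3.141, 0.0, 1.594]
ft_force: [-0.5, -0.8, -0.5]
opening: 0.482
grip_force: 0.0
```

Request:
carry_out(series=[[0,0,0.3,0],[0,0,0.6,0],[0,0,0.8,0],[0,0,0.8,0],[0,0,0.7,0]], fingers=-1)

```text
t: 31.25
eef_pos: [598.8, 45.2, 207.2]
tcp_rot: [3.141, 0.0, 1.594]
ft_force: [0.8, -0.5, -0.4]
opening: 0.865
grip_force: 0.0
```

Request:
carry_out(series=[[0,-0.4,0.1,0],[0,-0.7,0,0],[0,-0.7,0,0],[0,-0.6,0,0],[0,-0.5,0,0]])

```text
t: 31.75
eef_pos: [598.5, -101.5, 210.2]
tcp_rot: [3.141, 0.0, 1.593]
ft_force: [-0.8, 0.3, 0.5]
opening: 1.0
grip_force: 0.0
```

```bash
python3 - <<'E'
from h import *
t,ct=snap('top','top6'); w,cw=snap('wrist','w7'); s=env.state(); print(s['eef_pos'])
for k,z in (('blue',83),('yellow',57),('red',70)):
    print(k,[(ray(ct,*c,z)[:2].round(1).tolist(),st[4]) for c,st in blobs(t,k)])
print(lidfit(w,cw,'blue',z=83))
E
```

```text
[ 598.62100144 -102.43844927  210.01660987]
blue [([651.5, -31.6], 336), ([401.7, 605.2], 130)]
yellow [([641.0, 618.1], 117), ([486.2, 205.1], 291)]
red [([599.9, 52.6], 52)]
[([599.2, -37.0], [154, 103, 257, 43, 10567]), ([600.6, -130.9], [254, 201, 58, 58, 2617]), ([601.3, -194.8], [256, 283, 51, 17, 633])]
```

View pics/w7.png

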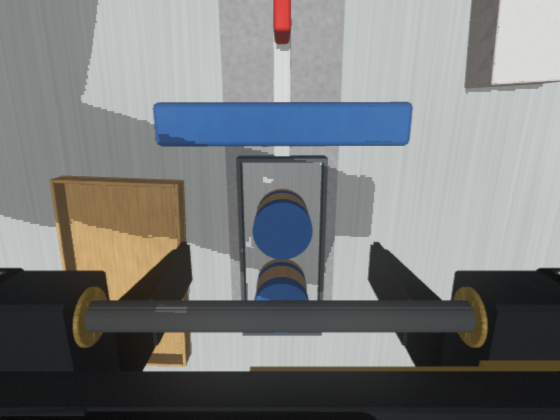

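Request:
carry_out(series=[[0.05,-0.3,0,0],[0,-0.28,-0.2,0],[0,0,-0.6,0],[0,0,-0.7,0],[0,0,-0.7,0]])

```text
t: 32.35
eef_pos: [601.1, -128.8, 98.5]
tcp_rot: [3.141, 0.0, 1.595]
ft_force: [0.7, -0.2, 0.1]
opening: 1.002
grip_force: 0.0
```

Request:
carry_out(series=[[0,0,-0.6,0],[0,0,-0.3,0],[0,0,-0.1,0],[0,0,0,0],[0,0,0,0]])

```text
t: 32.85
eef_pos: [601.9, -128.8, 51.4]
tcp_rot: [3.14, 0.001, 1.594]
ft_force: [0.5, -0.4, 0.3]
opening: 1.001
grip_force: 0.0
```

Request:
carry_out(series=[[0,0,0,0],[0,0,0,0],[0,0,0,0],[0,0,0,0],[0,0,0,0]], fingers=1)

```text
t: 33.35
eef_pos: [601.3, -128.6, 50.3]
tcp_rot: [3.141, 0.0, 1.594]
ft_force: [0.3, -0.4, 0.2]
opening: 0.63
grip_force: 0.0
```

Request:
carry_out(series=[[0,0,0,0],[0,0,0,0],[0,0,0,0],[0,0,0,0],[0,0,0,0]])

```text
t: 33.85
eef_pos: [601.3, -128.6, 50.2]
tcp_rot: [3.141, 0.0, 1.594]
ft_force: [0.6, 0.1, 1.0]
opening: 0.562
grip_force: 30.0
```

Request:
carry_out(series=[[0,0,0.2,0],[0,0,0.4,0],[0,0,0.5,0],[0,0,0.4,0],[-0.2,-0.05,0,0]])

```text
t: 34.35
eef_pos: [592.7, -131.3, 128.0]
tcp_rot: [3.137, 0.002, 1.595]
ft_force: [0.3, 0.2, -1.6]
opening: 0.563
grip_force: 30.0
```

Request:
carry_out(series=[[-0.6,-0.15,0,0],[-0.8,-0.2,0,0],[-0.8,-0.2,0,0],[-0.7,-0.1,0,0],[-0.4,-0.06,0,0]])

```text
t: 34.85
eef_pos: [422.7, -166.2, 124.5]
tcp_rot: [-3.14, -0.001, 1.593]
ft_force: [-1.1, 0.3, -0.8]
opening: 0.562
grip_force: 30.0
```

Request:
carry_out(series=[[0,0,0,0],[0,0,-0.4,0],[0,0,-0.5,0],[0,0,-0.4,0],[0,0,-0.3,0]])

```text
t: 35.35
eef_pos: [426.0, -166.3, 43.6]
tcp_rot: [-3.141, -0.001, 1.594]
ft_force: [0.4, 0.2, -1.0]
opening: 0.566
grip_force: 30.0
```

Request:
carry_out(series=[[0,0,-0.1,0],[0,0,0,0],[0,0,0,0],[0,0,0,0],[0,0,0,0]])

```text
t: 35.85
eef_pos: [426.5, -166.7, 40.8]
tcp_rot: [3.14, 0.001, 1.594]
ft_force: [0.3, 0.5, -0.8]
opening: 0.566
grip_force: 30.0
```

Request:
carry_out(series=[[-0.04,0,-0.08,0],[0,0,-0.06,0],[0,0,-0.03,0],[0,0,0,0],[0,0,0,0]])

```text
t: 36.35
eef_pos: [424.3, -166.6, 31.6]
tcp_rot: [-3.142, -0.0, 1.594]
ft_force: [1.1, -0.2, -1.0]
opening: 0.563
grip_force: 30.0
```

Request:
carry_out(series=[[0,0,-0.02,0],[0,0,0,0],[0,0,0,0],[0,0,0,0],[0,0,0,0]])

```text
t: 36.85
eef_pos: [424.3, -166.7, 31.1]
tcp_rot: [3.141, 0.0, 1.594]
ft_force: [-1.9, 0.9, 8.4]
opening: 0.566
grip_force: 30.0
```

Request:
carry_out(series=[[0,0,0,0],[0,0,0,0],[0,0,0,0],[0,0,0,0],[0,0,0,0]], fingers=-1)

```text
t: 37.35
eef_pos: [424.2, -166.6, 30.6]
tcp_rot: [3.142, -0.0, 1.594]
ft_force: [0.1, 0.0, -1.0]
opening: 0.929
grip_force: 0.0
```

Request:
carry_out(series=[[0,0,0.2,0],[0,0,0.5,0],[0,0,0.8,0],[0,0,0.8,0],[0,0,0.6,0]])

```text
t: 37.85
eef_pos: [424.3, -166.6, 178.7]
tcp_rot: [3.14, 0.001, 1.594]
ft_force: [0.3, -0.2, -0.2]
opening: 1.0
grip_force: 0.0
```

Request:
carry_out(series=[[0.5,0,0,0],[0.8,0,0,0],[0.8,0,0,0],[0.8,0,0,0],[0.66,0,0,0]])

```text
t: 38.35
eef_pos: [603.9, -166.3, 176.5]
tcp_rot: [3.141, 0.0, 1.594]
ft_force: [-0.8, -1.0, 0.2]
opening: 1.001
grip_force: 0.0
```

```bash
python3 - <<'E'
from h import *
t,ct=snap('top','top7'); w,cw=snap('wrist','w8'); s=env.state(); print(s['eef_pos'])
for k,z in (('blue',60),('yellow',57),('red',70)):
    print(k,[(ray(ct,*c,z)[:2].round(1).tolist(),st[4]) for c,st in blobs(t,k)])
print(lidfit(w,cw,'blue',z=83),find('top',ct,'tape',52))
E
```

```text
[ 604.95320044 -166.34212777  175.78147916]
blue [([614.5, -36.9], 689), ([403.0, 616.5], 129)]
yellow [([641.0, 618.1], 117)]
red [([599.9, 52.6], 52)]
[([597.5, -30.0], [109, 0, 323, 49, 13707]), ([435.5, -163.6], [30, 172, 65, 63, 3071]), ([601.7, -210.7], [240, 232, 64, 63, 3092])] [(0.63, [568.0, -445.0], [451, 228]), (0.62, [482.0, -416.0], [443, 258])]
```

View pics/w8.png

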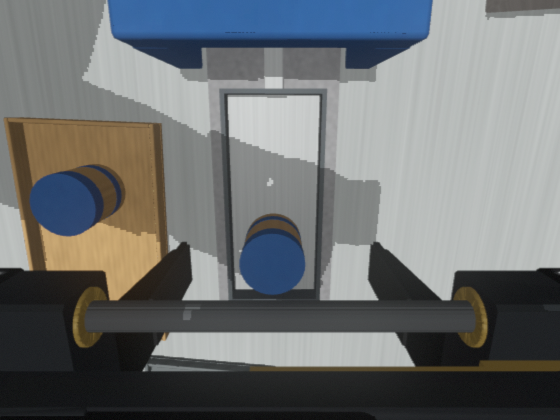

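One canister stands in the carton (67,202); the other is at (272,262).

Request:
carry_out(series=[[-0.04,-0.4,0,0],[0,-0.48,0,0],[0,0,-0.4,0],[0,0,-0.6,0],[0,0,-0.7,0]])

```text
t: 39.0
eef_pos: [599.4, -211.0, 91.4]
tcp_rot: [3.14, 0.001, 1.593]
ft_force: [0.2, -1.3, -0.3]
opening: 1.002
grip_force: 0.0
```

Request:
carry_out(series=[[0,0,-0.5,0],[0,0,-0.25,0],[0,0,-0.08,0],[0,0,0,0],[0,0,0,0]])

```text
t: 39.5
eef_pos: [600.7, -210.8, 50.6]
tcp_rot: [3.14, 0.001, 1.594]
ft_force: [0.9, 0.0, 0.5]
opening: 0.997
grip_force: 0.0
```

Request:
carry_out(series=[[0,0,0,0],[0,0,0,0],[0,0,0,0],[0,0,0,0],[0,0,0,0]], fingers=1)

```text
t: 40.0
eef_pos: [600.3, -210.6, 49.2]
tcp_rot: [3.141, 0.0, 1.594]
ft_force: [-0.3, -0.9, -0.4]
opening: 0.635
grip_force: 0.0
```

Request:
carry_out(series=[[0,0,0,0],[0,0,0,0],[0,0,0,0],[0,0,0,0],[0,0,0,0]])

```text
t: 40.5
eef_pos: [600.4, -210.6, 49.2]
tcp_rot: [3.141, 0.0, 1.594]
ft_force: [0.9, 0.4, 0.9]
opening: 0.568
grip_force: 30.0
```

Request:
carry_out(series=[[0,0,0.2,0],[0,0,0.4,0],[0,0,0.5,0],[0,0,0.4,0],[-0.2,-0.05,0,0]])

```text
t: 41.0
eef_pos: [591.4, -213.4, 127.0]
tcp_rot: [3.137, 0.002, 1.595]
ft_force: [-1.3, -0.1, -2.1]
opening: 0.56
grip_force: 30.0
```

Request:
carry_out(series=[[-0.6,-0.15,0,0],[-0.8,-0.2,0,0],[-0.8,-0.2,0,0],[-0.7,-0.2,0,0],[-0.44,-0.1,0,0]])

```text
t: 41.5
eef_pos: [419.8, -255.3, 123.5]
tcp_rot: [-3.14, -0.001, 1.593]
ft_force: [0.9, 0.3, -1.5]
opening: 0.564
grip_force: 30.0
```

Request:
carry_out(series=[[0,0,0,0],[0,0,-0.4,0],[0,0,-0.5,0],[0,0,-0.4,0],[0,0,-0.3,0]])

```text
t: 42.0
eef_pos: [422.9, -255.0, 42.5]
tcp_rot: [-3.14, -0.001, 1.594]
ft_force: [-0.4, -1.2, -1.6]
opening: 0.562
grip_force: 30.0
```

Request:
carry_out(series=[[0,0,-0.18,0],[0,0,-0.04,0],[0,0,0,0],[0,0,0,0],[0,0,0,0]])

```text
t: 42.5
eef_pos: [423.5, -255.8, 33.8]
tcp_rot: [3.141, 0.001, 1.594]
ft_force: [0.0, 0.0, -2.4]
opening: 0.564
grip_force: 30.0
```

Request:
carry_out(series=[[0,0,-0.05,0],[0,0,-0.02,0],[0,0,0,0],[0,0,0,0],[0,0,0,0]])

```text
t: 43.0
eef_pos: [423.4, -255.7, 30.2]
tcp_rot: [3.141, 0.0, 1.594]
ft_force: [-0.8, 0.7, 6.1]
opening: 0.564
grip_force: 30.0
```

Request:
carry_out(series=[[0,0,-0.02,0],[0,0,0,0],[0,0,0,0],[0,0,0,0],[0,0,0,0]])

```text
t: 43.5
eef_pos: [423.4, -255.7, 30.1]
tcp_rot: [3.141, 0.001, 1.594]
ft_force: [-4.5, 2.2, 21.1]
opening: 0.56
grip_force: 30.0
```

Request:
carry_out(series=[[0,0,0,0],[0,0,0,0],[0,0,0,0],[0,0,0,0],[0,0,0,0]], fingers=-1)

```text
t: 44.0
eef_pos: [423.2, -255.6, 28.5]
tcp_rot: [-3.141, -0.0, 1.594]
ft_force: [-0.3, -0.3, -0.4]
opening: 0.928
grip_force: 0.0
```

Request:
carry_out(series=[[0,0,0.2,0],[0,0,0.6,0],[0,0,0.8,0],[0,0,0.9,0],[0,0,0.9,0]])

```text
t: 44.5
eef_pos: [422.8, -255.2, 201.1]
tcp_rot: [3.142, -0.0, 1.594]
ft_force: [0.1, -0.0, -0.6]
opening: 1.0
grip_force: 0.0
```

Request:
carry_out(series=[[0.3,0.5,0,0],[0.4,0.7,0,0],[0.4,0.7,0,0],[0.4,0.7,0,0],[0.4,0.7,0,0]], fingers=0)

```text
t: 45.0
eef_pos: [518.7, -89.0, 199.5]
tcp_rot: [3.141, 0.0, 1.594]
ft_force: [0.3, -0.5, -0.2]
opening: 0.639
grip_force: 0.0
```

Request:
carry_out(series=[[0.4,0.7,0,0],[0.4,0.7,0,0],[0.4,0.7,0,0],[0.3,0.5,0,0],[0,0,0,0]])

```text
t: 45.5
eef_pos: [594.2, 42.1, 199.0]
tcp_rot: [3.141, -0.0, 1.597]
ft_force: [-1.1, -0.5, -0.1]
opening: 0.496
grip_force: 0.0
```

```bash
python3 - <<'E'
from h import *
t,ct=snap('top','top8'); w,cw=snap('wrist','w9'); s=env.state(); print(s['eef_pos'])
for k,z in (('blue',62),('yellow',57),('red',70)):
    print(k,[(ray(ct,*c,z)[:2].round(1).tolist(),st[4]) for c,st in blobs(t,k)])
print([(ray(cw,*c,80).round(1).tolist(),st) for c,st in blobs(w,'red',60)])
E
```

```text
[592.88217396  39.68504255 198.90462126]
blue [([576.6, -48.2], 120), ([426.1, -166.6], 300), ([425.2, -253.1], 300), ([402.9, 615.8], 130)]
yellow [([641.3, 618.4], 116), ([486.9, 212.8], 195), ([388.6, 224.6], 180)]
red []
[([596.1, 52.7, 80.0], [277, 169, 15, 41, 542])]
```

Request:
carry_out(series=[[0.08,0.2,0,0],[0,0,-0.5,0],[0,0,-0.6,0],[0,0,-0.7,0],[0,0,-0.5,0]])

```text
t: 46.1
eef_pos: [596.6, 48.8, 82.2]
tcp_rot: [-3.141, -0.0, 1.593]
ft_force: [0.1, 0.5, -0.1]
opening: 0.498
grip_force: 0.0
```

Request:
carry_out(series=[[0,0,-0.4,0],[0,0,-0.2,0],[0,0,-0.12,0],[0,0,0,0],[0,0,0,0]])

```text
t: 46.6
eef_pos: [597.7, 49.3, 48.5]
tcp_rot: [3.14, 0.0, 1.594]
ft_force: [-0.0, -0.0, 0.4]
opening: 0.498
grip_force: 0.0
```

Request:
carry_out(series=[[0,0,0,0],[0,0,0,0],[0,0,0,0],[0,0,0,0],[0,0,0,0]], fingers=1)

```text
t: 47.1
eef_pos: [597.2, 49.4, 47.8]
tcp_rot: [-3.142, -0.0, 1.594]
ft_force: [-1.0, 0.3, 3.4]
opening: 0.148
grip_force: 30.0
```

Request:
carry_out(series=[[0,0,0,0],[0,0,0,0],[0,0,0,0],[0,0,0,0],[0,0,0,0]])

```text
t: 47.6
eef_pos: [597.2, 49.4, 47.7]
tcp_rot: [3.142, -0.0, 1.594]
ft_force: [-2.5, 0.0, 4.4]
opening: 0.149
grip_force: 30.0
```

Request:
carry_out(series=[[-0.002,0.1,0,0],[-0.005,0.2,0,0],[-0.007,0.3,0,0],[-0.007,0.3,0,0],[-0.007,0.3,0,0]])

```text
t: 48.1
eef_pos: [595.8, 111.1, 47.7]
tcp_rot: [3.141, -0.0, 1.595]
ft_force: [-2.2, -1.8, 4.1]
opening: 0.144
grip_force: 30.0
```

Request:
carry_out(series=[[-0.007,0.3,0,0],[-0.007,0.3,0,0],[-0.007,0.3,0,0],[-0.007,0.3,0,0],[-0.007,0.3,0,0]])

```text
t: 48.6
eef_pos: [594.0, 186.0, 47.7]
tcp_rot: [3.141, -0.0, 1.595]
ft_force: [-0.9, -2.0, 4.9]
opening: 0.146
grip_force: 30.0
```

Request:
carry_out(series=[[-0.007,0.3,0,0],[-0.007,0.3,0,0],[-0.007,0.3,0,0],[-0.007,0.3,0,0],[-0.007,0.3,0,0]])

```text
t: 49.1
eef_pos: [592.3, 260.9, 47.7]
tcp_rot: [3.141, -0.0, 1.594]
ft_force: [-0.7, -2.2, 4.6]
opening: 0.148
grip_force: 30.0
```

Request:
carry_out(series=[[-0.005,0.2,0,0],[-0.005,0.2,0,0],[-0.004,0.16,0,0],[-0.004,0.16,0,0],[-0.003,0.12,0,0]])

```text
t: 49.6
eef_pos: [591.3, 302.4, 47.7]
tcp_rot: [3.141, -0.0, 1.595]
ft_force: [-1.6, -1.5, 4.2]
opening: 0.144
grip_force: 30.0
```

Request:
carry_out(series=[[-0.003,0.12,0,0],[-0.003,0.12,0,0],[-0.003,0.1,0,0],[-0.002,0.08,0,0],[-0.002,0.08,0,0]])

```text
t: 50.1
eef_pos: [590.7, 327.0, 47.7]
tcp_rot: [3.141, -0.0, 1.594]
ft_force: [-0.3, -1.6, 4.7]
opening: 0.143
grip_force: 30.0
```

Request:
carry_out(series=[[0,0.04,0,0],[0,0.04,0,0],[0,0,0,0],[0,0,0,0],[0,0,0,0]])

```text
t: 50.6
eef_pos: [590.6, 331.0, 47.7]
tcp_rot: [3.141, -0.0, 1.594]
ft_force: [-0.6, 0.9, 4.9]
opening: 0.146
grip_force: 30.0
```

Request:
carry_out(series=[[0,0.04,0,0],[0,0.04,0,0],[0,0,0,0],[0,0,0,0],[0,0,0,0]])

```text
t: 51.1
eef_pos: [590.6, 334.4, 47.7]
tcp_rot: [-3.142, 0.0, 1.594]
ft_force: [-0.9, -0.9, 5.6]
opening: 0.141
grip_force: 30.0
```

Request:
carry_out(series=[[0,0.04,0,0],[0,0.04,0,0],[0,0,0,0],[0,0,0,0],[0,0,0,0]])

```text
t: 51.6
eef_pos: [590.5, 335.5, 47.5]
tcp_rot: [-3.14, 0.004, 1.594]
ft_force: [-3.0, -18.4, 8.1]
opening: 0.148
grip_force: 30.0
```

Request:
carry_out(series=[[0,0.02,0,0],[0,0.02,0,0],[0,0,0,0],[0,0,0,0],[0,0,0,0]])

```text
t: 52.1
eef_pos: [590.4, 336.4, 47.4]
tcp_rot: [-3.139, 0.006, 1.594]
ft_force: [-2.2, -26.3, 8.3]
opening: 0.144
grip_force: 30.0
```

Stop reached at the loading end. Release, rise, retreat, and check.

Request:
carry_out(series=[[0,0,0,0],[0,0,0,0],[0,0,0,0],[0,0,0,0],[0,0,0,0]], fingers=0)

```text
t: 52.6
eef_pos: [590.5, 340.7, 47.5]
tcp_rot: [-3.142, 0.0, 1.595]
ft_force: [0.4, 1.7, 0.9]
opening: 0.483
grip_force: 0.0
```

Request:
carry_out(series=[[0,0,0.3,0],[0,0,0.6,0],[0,0,0.8,0],[0,0,0.9,0],[0,0,0.9,0]])

```text
t: 53.1
eef_pos: [590.3, 340.4, 225.6]
tcp_rot: [3.141, -0.0, 1.594]
ft_force: [0.5, 0.4, 0.6]
opening: 0.499
grip_force: 0.0
```

Request:
carry_out(series=[[-0.6,0,0.3,0],[-0.6,0,0.3,0],[-0.5,0,0.2,0],[0,0,0,0],[0,0,0,0]])

```text
t: 53.6
eef_pos: [505.7, 340.6, 263.9]
tcp_rot: [3.14, -0.001, 1.595]
ft_force: [-0.1, -0.5, -0.7]
opening: 0.503
grip_force: 0.0
```

```bash
python3 - <<'E'
from h import *
t,ct=snap('top','top9'); snap('scene','scene9'); s=env.state(); print(s['t'],s['eef_pos'])
for k,z in (('blue',62),('yellow',57),('red',70)):
    print(k,[(ray(ct,*c,z)[:2].round(1).tolist(),st[4]) for c,st in blobs(t,k)])
print(find('top',ct,'tape',52))
E
```

```text
53.7 [506.26206753 340.34177469 262.59701764]
blue [([613.8, -37.1], 686), ([426.1, -166.6], 301), ([425.2, -253.3], 300), ([399.3, 619.7], 85)]
yellow [([492.6, 192.8], 117)]
red [([594.4, 339.6], 39)]
[(0.96, [556.0, -443.0], [451, 232]), (0.62, [594.0, 128.0], [251, 216])]
```

View pics/top9.png

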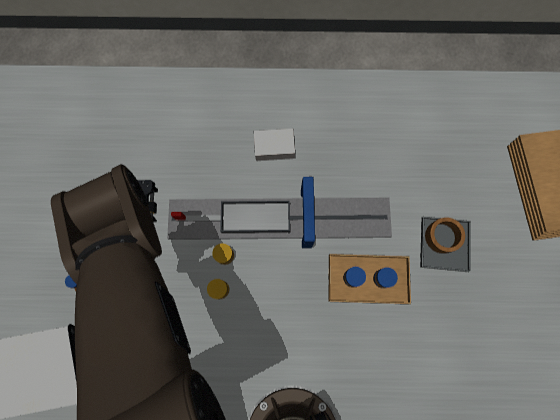

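View pics/scene9.png

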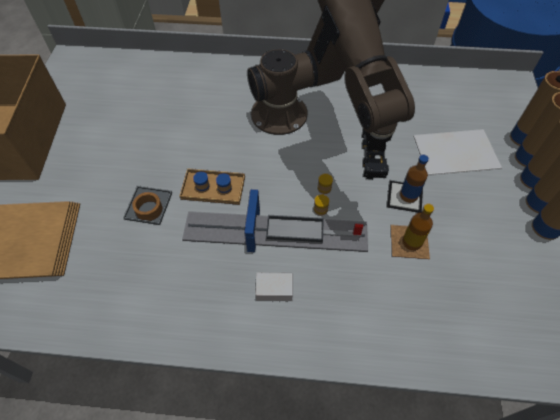

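Everything is in place: canisters at (355,277) and (387,277) in the carton, carriage at the loading end. I'll check the tape's fit at (447,235) before handing in.

```bash
python3 - <<'E'
from h import *
cal=env.calibration('top'); im=cv2.imread('pics/top9.png'); h=cv2.cvtColor(im,cv2.COLOR_BGR2HSV);H,S,V=[h[...,i].astype(int) for i in range(3)]
o=np.zeros((420,560),'uint8'); b=(415,205,480,275); m=(H>5)&(H<25)&(S>90); o[b[1]:b[3],b[0]:b[2]]=m[b[1]:b[3],b[0]:b[2]]
cs,_=cv2.findContours(o,cv2.RETR_EXTERNAL,cv2.CHAIN_APPROX_NONE)
print(fitcyl(cal,max(cs,key=cv2.contourArea)[:,0,:].astype(float),[531,-435],50,4,52))
E
```

```text
(array([ 550.3, -433.4]), np.float64(0.91))
```

The tape seems shifted about 20 mm towards the tray's far wall; checking it close up.

Request:
carry_out(series=[[0,-0.5,0,0],[0,-0.75,0,0],[0,-0.75,0,0],[0,-0.75,0,0],[0,-0.75,0,0]])

```text
t: 54.25
eef_pos: [506.0, 163.7, 262.0]
tcp_rot: [-3.141, 0.0, 1.594]
ft_force: [0.5, -0.4, -0.3]
opening: 0.496
grip_force: 0.0
```

Request:
carry_out(series=[[0,-0.75,0,0],[0,-0.75,0,0],[0,-0.75,0,0],[0,-0.75,0,0],[0,-0.75,0,0]])

```text
t: 54.75
eef_pos: [505.9, -24.1, 262.2]
tcp_rot: [-3.141, -0.0, 1.594]
ft_force: [0.7, 0.0, -0.6]
opening: 0.501
grip_force: 0.0
```

Request:
carry_out(series=[[0.1,-0.75,0,0],[0.1,-0.75,0,0],[0.1,-0.75,0,0],[0.1,-0.75,0,0],[0,-0.75,0,0]])

```text
t: 55.25
eef_pos: [526.1, -211.9, 261.9]
tcp_rot: [-3.141, -0.0, 1.594]
ft_force: [0.8, 1.0, 0.2]
opening: 0.496
grip_force: 0.0
```

Request:
carry_out(series=[[0,-0.75,0,0],[0,-0.75,0,0],[0,-0.75,0,0],[0,-0.75,0,0],[0,0,0,0]])

```text
t: 55.75
eef_pos: [525.1, -364.2, 261.0]
tcp_rot: [-3.14, -0.0, 1.59]
ft_force: [-0.2, 0.4, -0.8]
opening: 0.503
grip_force: 0.0
```

```bash
python3 - <<'E'
from h import *
w,cal=snap('wrist','w10'); print(env.state()['eef_pos'])
h=cv2.cvtColor(w,cv2.COLOR_RGB2HSV);H,S,V=[h[...,i].astype(int) for i in range(3)]
o=((H>5)&(H<25)&(S>90)).astype('uint8'); o[265:]=0
cs,_=cv2.findContours(o,cv2.RETR_EXTERNAL,cv2.CHAIN_APPROX_NONE)
for c in cs:
    if cv2.contourArea(c)>1500: print(cv2.boundingRect(c),fitcyl(cal,c[:,0,:].astype(float),[540,-435],50,4,52))
E
```

```text
[ 525.16057943 -361.99771523  261.13854053]
(257, 195, 83, 70) (array([ 543.5, -426.5]), np.float64(5.74))
(123, 0, 129, 151) (array([ 426. , -250.8]), np.float64(23.72))
```

View pics/w10.png

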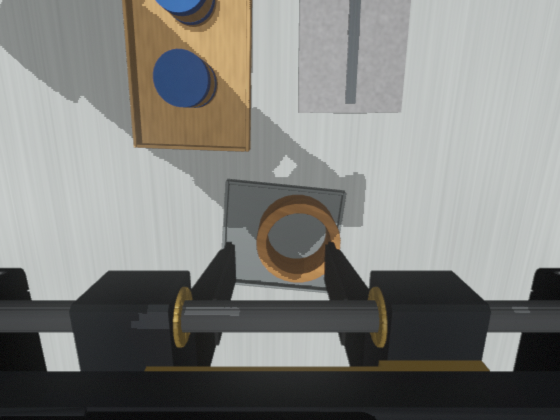

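The tape is inside the tray against the right wall (298,238). A quick tilt fit will confirm it's flat.

```bash
python3 - <<'E'
from h import *
from scipy.spatial.transform import Rotation as R
t,ct=snap('top','top10'); s_,cs_=snap('scene','scene10')
def cont(im,ctr):
    h=cv2.cvtColor(im,cv2.COLOR_RGB2HSV);H,S,V=[h[...,i].astype(int) for i in range(3)]
    o=np.zeros((420,560),'uint8'); c,r=ctr; sl=(slice(r-28,r+28),slice(c-28,c+28)); o[sl]=((H>5)&(H<25)&(S>90))[sl]
    k,_=cv2.findContours(o,cv2.RETR_EXTERNAL,cv2.CHAIN_APPROX_NONE); return max(k,key=cv2.contourArea)[:,0,:].astype(float)
data=[(ct,cont(t,(447,236))),(cs_,cont(s_,(148,205)))]
print([len(d[1]) for d in data])
a=np.linspace(0,6.28,60); C=np.array([[50*np.cos(x),50*np.sin(x),z] for z in (0,48) for x in a])
def res(p,ty=0):
    Q=R.from_rotvec([0,-ty,0]).apply(C)+[p[0],p[1],p[2]]; out=[]
    for cal,c in data:
        hl=cv2.convexHull(np.array([proj(cal,q) for q in Q],dtype='float32')); out+=[cv2.pointPolygonTest(hl,(float(x),float(y)),True) for x,y in c]
    return out
for ty in (0,.07,.14):
    s=least_squares(res,[545,-435,4],args=(ty,),diff_step=1e-3); print(ty,s.x.round(1),round(s.cost,2))
E
```

```text
[166, 80]
0 [ 545.5 -447.5   -1.9] 1624.31
0.07 [ 547.6 -447.2   -1.2] 1562.64
0.14 [ 5.497e+02 -4.468e+02 -3.000e-01] 1516.71
```

```bash
python3 - <<'E'
from h import *
from scipy.spatial.transform import Rotation as R
a=np.linspace(0,6.28,60); C=np.array([[50*np.cos(x),50*np.sin(x),z] for z in (0,48) for x in a])
def cont(f,b,mk=None):
    h=cv2.cvtColor(cv2.imread(f),cv2.COLOR_BGR2HSV);H,S,V=[h[...,i].astype(int) for i in range(3)]
    o=np.zeros((420,560),'uint8'); sl=(slice(b[1],b[3]),slice(b[0],b[2])); o[sl]=((H>5)&(H<25)&(S>90))[sl]
    k,_=cv2.findContours(o,cv2.RETR_EXTERNAL,cv2.CHAIN_APPROX_NONE); return max(k,key=cv2.contourArea)[:,0,:].astype(float)
ct,cs_=env.calibration('top'),env.calibration('scene')
for n,tb,sb in (('top0',(345,192,392,242),(180,200,225,240)),('top3',(415,205,480,275),None),('top9',(415,205,480,275),(127,188,170,224))):
  data=[(ct,cont(f'pics/{n}.png',tb))]+([(cs_,cont('pics/scene'+n[3:]+'.png',sb))] if sb else [])
  z0=12 if n=='top0' else 4
  def res(p,ty):
    Q=R.from_rotvec([0,-ty,0]).apply(C)+[p[0],p[1],z0+50*np.sin(ty)]; out=[]
    for cal,c in data:
        hl=cv2.convexHull(np.array([proj(cal,q) for q in Q],dtype='float32')); out+=[cv2.pointPolygonTest(hl,(float(x),float(y)),True) for x,y in c]
    return out
  p0=[597,-213] if n=='top0' else [540,-435]
  for ty in (-.1,0,.1,.2):
    s=least_squares(res,p0,args=(ty,),diff_step=1e-3); print(n,ty,s.x.round(1),round(s.cost,1))
E
```

```text
top0 -0.1 [ 595.6 -215.5] 132.0
top0 0 [ 597.9 -214.5] 115.9
top0 0.1 [ 600.2 -213.4] 123.2
top0 0.2 [ 602.8 -212.4] 156.5
top3 -0.1 [ 531.5 -433.4] 56.3
top3 0 [ 533.1 -431.2] 47.1
top3 0.1 [ 534.9 -429.2] 50.1
top3 0.2 [ 536.8 -427.4] 70.0
top9 -0.1 [ 547.8 -436.1] 134.7
top9 0 [ 550.3 -434.3] 112.7
top9 0.1 [ 552.9 -432.6] 118.3
top9 0.2 [ 555.5 -430.9] 153.6
```

```bash
python3 -c "
from cell import env
print(env.job_done())"
```

```text
the job is handed in; nothing more can be done
None
```

I handed the job in, and by the last pictures everything is where the task asks. No verdict came back. Both blue canisters stand in the carton after one load under the arch, the tape lies flat in the tool tray about 20 mm off centre, the empty carriage is back at the loading stop, and the rest was left in place.

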